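Open a bench centrifuge past its hidden safety catch

TASK

Open the bench centrifuge so that its rotor can be reached: turn the T-handle on the lid anticlockwise as far as it goes, raise the lid until the hidden safety catch stops it, then feel for the catch's finger peg behind the lid's front lip, push it to the right against its spring and lift the lid past it, and swing the lid wide open so that it stays up by itself. Be gentle with the catch: it bends if the lid is heaved against its hook or the peg is rammed against its stop. Leave the glassware and bottles beside the machine where they stand.

Things in the scene. Friction and masses are not known exactly. Their poses are not given: they have to be found in the camera images.
- centrifuge: Low white bench centrifuge, grey lid, 266 deep x 252 wide x 160 high, fixed. Origin: centre of the underside. x axis points to its back (hinge side), y to its left as the robot sees it, z up; the front with the dark display faces -x. All (x, y, z) elsewhere here are mm in this frame, lid shut. Its front wall ends at the sill; behind it is an open pocket, floor z = 45, back wall x = -80.
- lid_hinge (a point): Middle of the lid's hinge line, at (108, 0, 118); the lid turns about a line through it along the machine's y.
- sill (a point): Middle of the top edge of the housing's front wall, at (-136, 0, 82), 8 thick. The lid's lip lies 4 mm above it when shut.
- lip (a point): Middle of the bottom front edge of the lid's front skirt (the lip), at (-137, 0, 86); moves with the lid. The skirt is 6 thick, 69 high, y = -126 to 126. With the lid up on its catch there are about 50 mm between sill and lip: fingertips slanting in from the front and above (30 deg or more from vertical) can enter 15 mm under the lip and lift the lid by its edge.
- catch_rail: Safety catch with its rail, hung inside the lid behind the lip, moves with the lid; origin at the rail's middle, (-108, -55, 142). The catch is clamped on the rail, place unmeasured and hidden: an upright shaft at x = -108 with a hook that catches under the housing's rim, and a round steel finger peg, 9 dia, z = 52 to 100, axis x = -127.5, y anywhere from -85 to -25 (negative = right).
- peg_line (a point): Point in the middle of the peg's range, (-127.5, -55, 76), moves with the lid. A finger moved right under the raised lip from y = 20 meets nothing before the peg. The peg yields right (-y) against a spring (2.5 N, later 6.5 N) on a 19.5 mm radius: hook clear after 9 mm, hard stop after 14.5 mm (then 7 back, +x). Let go, it returns. Hold it aside until the lip is 14 mm above where the catch held it.
- latch_grip (a point): Middle of the T-handle's wing, on the handle's axis, (-108, 50, 188), 28 above the lid's flat top; moves with the lid. Black wing 46 long, 10 thick, 24 high (16 to 40 above the lid) on a 14 mm neck. The wing lies along machine x when released (joint 1.4), and 1.4 rad clockwise of that, seen from above, at joint 0. The lid can be pulled by it; it pivots between fingertips that pinch its 10 mm.
- latch (a joint): Turn of the T-handle, rad: 0 locked, grows anticlockwise seen from above, 1.4 at the stop. Its cam under the lid holds the lid shut until about 1.29. Stiff by friction (0.08 N m), stays where it is left. It starts between 0 and 0.2.
- lid (a joint): Opening angle of the lid, rad: 0 shut, about 0.195 (lip 48 mm up) when held by the safety catch, 1.38 at the open stop. Its friction hinge holds it wherever it is left; raising it takes about 4 to 5 N at the handle or the lip. The handle then swings up to z = 345 mm; a wall cabinet hangs over the bench behind the machine.
- flask_mid (a point): Empty conical glass flask, 84 across, 141 high, beside the machine on its left; point on its axis half-way up. Bystander.
- vial_mid (a point): White sample vial with black cap, 21 across, 57 high, on the right of the machine; point half-way up. Bystander.
- jar_mid (a point): Small white plastic reagent jar with a screw cap, 56 across, 122 high, on the right of the machine; point half-way up. Bystander.

How it is judged:
On the way, in this order (a step that is already met when the one before it is completed fails the run):
1. the T-handle is turned to its released position with the lid still down (value of joint latch above 1.3 rad and value of joint lid below 0.06 rad), for 0.1 s.
2. the lid is raised on to the safety catch (value of joint lid between 0.165 and 0.23 rad), for 0.2 s.
3. the catch is pushed aside and the lid is lifted past it (value of joint lid above 0.3 rad), for 0.1 s.
At the end, for the whole second after the job is handed in: The lid stands wide open, at least 1.1 rad (63 degrees) from shut, at rest by itself (value of joint lid above 1.1 rad and velocity of joint lid between -0.05 and 0.05 rad/s); the robot touches nothing.
It fails at once if the safety catch is strained: the lid is heaved against its hook, or its peg is rammed, with more than 20 N (contact force between catch_rail and anything else above 20 N).
It fails at once if the flask is knocked away or over (distance of flask_mid from where it was at the start of the episode above 0.03 m or angle between flask_mid's own z axis and vertical above 0.5 rad).
It fails at once if the vial is knocked away or over (distance of vial_mid from where it was at the start of the episode above 0.03 m or angle between vial_mid's own z axis and vertical above 0.5 rad).
It fails at once if the reagent jar is knocked away or over (distance of jar_mid from where it was at the start of the episode above 0.03 m or angle between jar_mid's own z axis and vertical above 0.5 rad).
It also fails if it takes over 72 s, if anything falls off the work surface, if the arm or the gripper's body presses on something with over 40 N, if the wrist force passes 120 N, or if a joint passes its speed limit or range.

ROBOT

A 6-joint arm with a two-finger parallel gripper is mounted at the origin on a cart in front of the work surface, level with it; the furniture and walls round the work are solid. World frame = base frame: x ahead of the robot, y to its left, z up, the work surface at z = 0. Lengths are in m, angles in rad, forces in N, time in s.
With the tool pointing down it reaches from about 0.3 to 0.775 m from the base axis. Payload 14.6 kg.
Tool frame: the origin (TCP) lies at the very end of the fingers, on their centre line; the grasp point (between the pads) lies 19 mm behind it; z points along the fingers, y is the direction in which the jaws open and shut (so a half turn about z gives the same grasp; the last joint's range is limited). The gripper opens to 94 mm and grips with 3 to 60 N. Pads are 16 mm wide; open, the fingers measure 119 mm over their backs; the gripper's body (75 mm by 177 mm) begins 78 mm behind the grasp point.
Start: joints at [-1.405, 0.3, 1.521, -0, 1.321, -0.067], TCP at [0.127, -0.535, 0.205] pointing down, gripper open.
Joint ranges: [-3.03, 3.03], [-0.79, 2.21], [0.23, 2.52], [-1.04, 4.18], [0, 3.07], [-2.55, 2.55]. Speed limits (rad/s): [2.22, 2.22, 2.57, 3.14, 3.14, 3.14].

INTERFACE

Orientations are given as [roll, pitch, yaw] about the fixed x, y, z axes, in that order (R = Rz(yaw) Ry(pitch) Rx(roll)).
In Python, from station import ctrl, eyes gives the robot as it stands.
- The arm moves only by the tool jog_arm, never from a script. Its argument "moves" is a list of rows, each a list of 3 entries, a list of its own where there are three numbers: the shift along the world's x, y, z in mm, then the turn, a rotation vector about the world's x, y, z in units of 5 degrees (1.0 is 5 degrees), then the finger opening in mm, from 0 to 94. In form: [[[tx, ty, tz], [wx, wy, wz], jaw], ...]. A call has 1 to 5 rows; each row is the pose to reach, as a shift and turn from the pose commanded when the call began; what a row does not reach only later rows make up. A row lasts 1/12 s, in which the tool goes at most 41.7 mm and 7.16 degrees, less where a joint would pass 70% of its speed; a pose out of reach is approached as far as the arm can. A call with a gripper value outside its range is refused whole. The fingers move at their own pace and stop on an object; "squeeze" is the grip in N (left out, the last holds). Time passes only in rows, so rows that repeat a pose let the fingers close. It gives the time, the measured TCP pose, the force and the opening at its end, in the units of the state.
- ctrl.get_obs(): the state, without advancing time (a new reading comes with each control period).
- eyes.camera(name): name is "scene" or "top" or "wrist"; returns a dict with "frame" (384x512x3 uint8, red, green, blue), "vertical_fov" (degrees; the focal length in pixels is half the picture's height over the tangent of half this angle, whatever the lens; pixels are square), "cx", "cy" (the principal point, pixels), "k1" (the pictures are not rectified: a ray, as slopes to the right and down, at radius r is drawn at 1 + k1 r^2 times it, then the intrinsics apply), "eye" and "attitude" of the camera in the world; the wrist camera has in their place "hand_eye" (4x4, takes a point from camera to tool coordinates, whose origin is the TCP and whose axes are the flange's). Camera axes: x right, y down, z forward; pixel columns grow to the right and rows downward; lengths in m; the calibration is good to about 2 mm. A picture is of the moment at which its call begins: read the wrist's pose just before it. There is no depth.
- ctrl.hand_in(): hands the job in, once; it reports no verdict.
The state is a dict: "time_s": time; "qpos": joint angles; "joint_vel": joint speeds; "tau": joint torques, N m; "ee_pos": TCP position; "eef_rot": TCP orientation; "force": force on the tool from outside, world axes, zero at the start; "moment": the same for the moment, N m; "grip_width": finger opening in m.
Only numpy, scipy, OpenCV 4.12 (cv2) and the standard library are available. Lean on these libraries where they do the work, as an engineer would, in place of code of your own. Each camera call takes 0.05 s, during which the arm holds its last target.

## Working session

There is one attempt and no reset: what is moved stays moved. The work goes in short steps, Python scripts to look and compute and a tool call to move; the robot and the scene stay as the last step left them, time stands still between calls to the robot, and variables do not carry over. Pictures are saved under pics/ and viewed, and the job is handed in when it is done.

Besides the shell and the picture viewer there is one more tool, called as name(argument=value, ...) on one line, values as JSON. jog_arm: Moves the arm, as the interface text tells. Its arguments: {"type":"object","properties":{"moves":{"type":"array","items":{"type":"array"}},"squeeze":{"type":"number"}},"required":["moves"]}

```bash
ls; mkdir -p pics
python3 - <<'E'
from station import ctrl, eyes
import cv2
print(ctrl.get_obs())
for n in ["scene","top","wrist"]:
    c=eyes.camera(n)
    cv2.imwrite(f"pics/{n}0.png",c["frame"][:,:,::-1])
    print(n,{k:v for k,v in c.items() if k!="frame"})
E
```

```text
pics
{'time_s': 0.0, 'qpos': array([-1.40460167e+00,  3.00494993e-01,  1.52157610e+00, -1.88756014e-05,
        1.32066105e+00, -6.65882305e-02]), 'joint_vel': array([ 0.00126829,  0.00155649,  0.00047406, -0.00156812,  0.00032365,
       -0.00036163]), 'tau': array([ 1.81740354e-03, -5.31806874e+01, -3.52732480e+01,  7.09049497e-02,
        2.44153087e-02, -1.02508207e-04]), 'ee_pos': array([ 0.12683439, -0.53491746,  0.20487532]), 'eef_rot': array([-3.14045447e+00, -5.75784043e-05,  2.32787539e-01]), 'force': array([-0.88237164, -0.30542339,  0.00603976]), 'moment': array([ 0.01912958, -0.03359229, -0.03517514]), 'grip_width': 0.09412707233503338}
scene {'vertical_fov': 55.75370224376724, 'cx': 245.5891136803728, 'cy': 190.3372626075482, 'k1': -0.08423563530557525, 'eye': array([0.09324897, 0.43522073, 0.71645803]), 'attitude': array([-2.31862563,  0.01110243, -2.23194274])}
top {'vertical_fov': 49.01356137092323, 'cx': 254.30840569815615, 'cy': 194.4201314130784, 'k1': -0.07091940338670956, 'eye': array([0.42555634, 0.02999722, 1.06437125]), 'attitude': array([-2.9958078 ,  0.00607835, -1.56638962])}
wrist {'vertical_fov': 65.21815842566333, 'cx': 254.35500860939678, 'cy': 193.34325290678774, 'k1': -0.05513913757689724, 'hand_eye': array([[-4.41893047e-04, -9.72212866e-01, -2.34098161e-01,
         6.85052320e-02],
       [ 9.99999634e-01, -6.00987121e-04,  6.08268453e-04,
        -7.91341987e-05],
       [-7.32056395e-04, -2.34097806e-01,  9.72212776e-01,
        -1.78628717e-01],
       [ 0.00000000e+00,  0.00000000e+00,  0.00000000e+00,
         1.00000000e+00]])}
```

View pics/scene0.png

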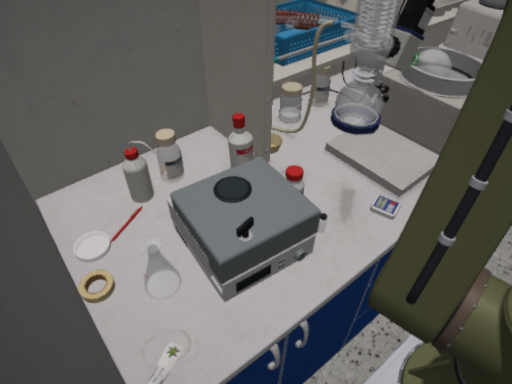

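View pics/top0.png

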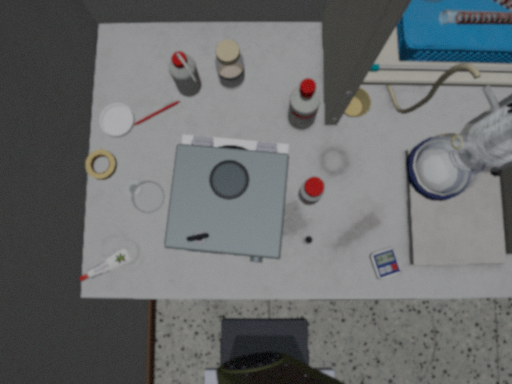

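View pics/wrist0.png

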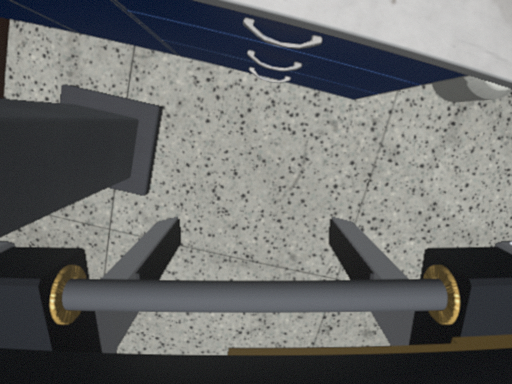

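The top view shows the machine with lid corners near (178,145), (289,153), (279,257), (165,248) and the wing near (198,237). In the scene view the handle is near (245,228). I'll enlarge both for exact corners.

Run:
```python
import cv2
a=cv2.imread("pics/top0.png")[125:270,120:340]; cv2.imwrite("pics/top0z.png",cv2.resize(a,None,fx=3.6,fy=3.6,interpolation=cv2.INTER_CUBIC))
a=cv2.imread("pics/scene0.png")[150:310,140:340]; cv2.imwrite("pics/scene0z.png",cv2.resize(a,None,fx=3.7,fy=3.7,interpolation=cv2.INTER_CUBIC))
```

```text
(no output)
```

View pics/top0z.png

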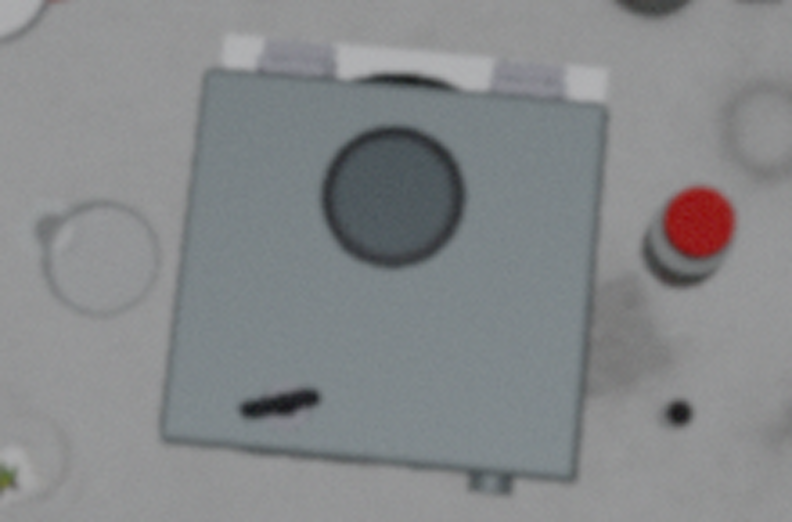

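View pics/scene0z.png

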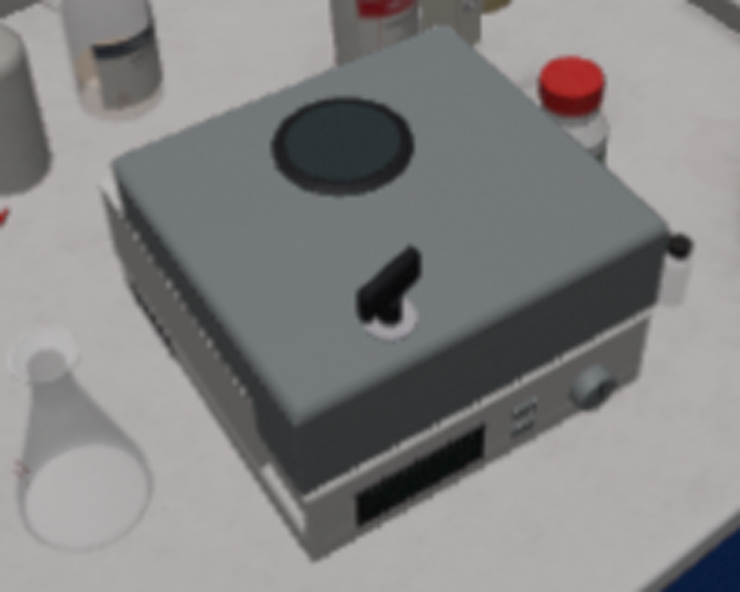

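```bash
cat > h.py <<'E'
import numpy as np, cv2
from scipy.spatial.transform import Rotation as R
from scipy.optimize import least_squares
CAM={'scene':dict(vertical_fov=55.75370224376724,cx=245.5891136803728,cy=190.3372626075482,k1=-0.08423563530557525,eye=np.array([0.09324897,0.43522073,0.71645803]),attitude=np.array([-2.31862563,0.01110243,-2.23194274])),
'top':dict(vertical_fov=49.01356137092323,cx=254.30840569815615,cy=194.4201314130784,k1=-0.07091940338670956,eye=np.array([0.42555634,0.02999722,1.06437125]),attitude=np.array([-2.9958078,0.00607835,-1.56638962]))}
def proj(c,P,Rc=None,eye=None):
    if Rc is None: Rc=R.from_euler('xyz',c['attitude']).as_matrix(); eye=c['eye']
    p=(np.atleast_2d(P)-eye)@Rc
    f=192/np.tan(np.radians(c['vertical_fov'])/2)
    s=p[:,:2]/p[:,2:]; r2=(s**2).sum(1,keepdims=True)
    return f*s*(1+c['k1']*r2)+[c['cx'],c['cy']]
def ray(c,uv,Rc=None,eye=None):
    if Rc is None: Rc=R.from_euler('xyz',c['attitude']).as_matrix(); eye=c['eye']
    f=192/np.tan(np.radians(c['vertical_fov'])/2)
    K=np.array([[f,0,c['cx']],[0,f,c['cy']],[0,0,1]])
    s=cv2.undistortPoints(np.array([[uv]],float),K,np.array([c['k1'],0,0,0,0]))[0,0]
    return eye, Rc@np.array([s[0],s[1],1])
def atz(c,uv,z,**k):
    e,d=ray(c,uv,**k); return e+d*(z-e[2])/d[2]
def wristpose(c,obs):
    Rt=R.from_euler('xyz',obs['eef_rot']).as_matrix(); H=c['hand_eye']
    return Rt@H[:3,:3], Rt@H[:3,3]+obs['ee_pos']
def m2w(P,m):
    return R.from_euler('z',m[2]).apply(np.atleast_2d(P))+[m[0],m[1],0]
E
cat > fit.py <<'E'
from h import *
T=lambda u,v:(u/3.6+120-.5+.5/3.6, v/3.6+125-.5+.5/3.6); S=lambda u,v:(u/3.7+140-.4,v/3.7+150-.4)
obs=[('top',(-140,126,158),T(163,439)),('top',(-140,-126,158),T(575,479)),('top',('b',126,158),T(207,70)),('top',('b',-126,158),T(607,104)),
('scene',(-140,126,158),S(295,418)),('scene',(-140,-126,158),S(665,228)),('scene',('b',126,158),S(115,160)),('scene',('b',-126,158),S(445,30)),
('scene',(-140,126,86),S(303,495)),('scene',(-140,126,0),S(315,558)),('top',(-108,50,200),T(281,403)),('scene',(-108,50,160),S(388,318))]
def res(p):
    o=[]
    for cn,P,uv in obs:
        P=np.array([p[3]*1e3 if a=='b' else a for a in P],float)/1e3
        o+=list(proj(CAM[cn],m2w(P,p))[0]-uv)
    return np.array(o)
s=least_squares(res,[.45,.05,0,.1],loss='soft_l1')
print(s.x);print(res(s.x).reshape(-1,2).round(1))
m=s.x
for n,z,t,sc in [('flask base',0,T(103,258),None)]: print(n,atz(CAM['top'],t,z))
a=atz(CAM['top'],T(247,410),.2);b=atz(CAM['top'],T(314,397),.2);print('wing',a,b,np.linalg.norm(a-b),np.degrees(np.arctan2(*(b-a)[[1,0]])-m[2]))
print('grip',m2w([-.108,.05,.188],m),'hinge',m2w([.108,0,.118],m),'lip',m2w([-.137,0,.086],m),'peg',m2w([-.1275,-.055,.076],m))
print('jar top',atz(CAM['top'],T(700,222),.122),'vial',atz(CAM['top'],T(679,413),.057))
E
python3 fit.py
```

```text
[ 0.57324633  0.09290799 -0.08989839  0.08769434]
[[-1.5 -0.2]
 [ 1.   0. ]
 [-1.  -0.3]
 [ 0.9  0.4]
 [ 0.2  0.4]
 [ 2.5 -1.6]
 [-1.1  0.3]
 [ 1.7 -2.2]
 [ 0.3  0.8]
 [-0.7  5.5]
 [-0.4 -2.7]
 [ 0.1 -1.3]]
flask base [0.57595578 0.30952117 0.        ]
wing [0.4605824  0.17082825 0.2       ] [0.46819745 0.13270944 0.2       ] 0.038872001418693236 -73.55187033454402
grip [[0.47017131 0.15240204 0.188     ]] hinge [[0.68081021 0.08321204 0.118     ]] lip [[0.43679955 0.10520749 0.086     ]] peg [[0.44132344 0.0495767  0.076     ]]
jar top [ 0.58298552 -0.09923027  0.122     ] vial [ 0.46564903 -0.09225003  0.057     ]
```

jog_arm(moves=[[[14,30,12],[0,0,1],94],[[30,62,24],[0,0,2],94],[[46,95,36],[0,0,3],94],[[62,128,48],[0,0,4],94],[[78,160,60],[0,0,5],94]])

```text
time_s: 0.57
ee_pos: [0.2051, -0.3734, 0.2657]
eef_rot: [-3.141, -0.0, 0.673]
force: [0.1, -0.1, 0.2]
grip_width: 0.094
```

jog_arm(moves=[[[16,33,0],[0,0,1],94],[[32,66,0],[0,0,2],94],[[48,99,0],[0,0,3],94],[[64,132,0],[0,0,4],94],[[80,165,0],[0,0,5],94]])

```text
time_s: 0.98
ee_pos: [0.2851, -0.2085, 0.2655]
eef_rot: [3.141, 0.0, 1.109]
force: [1.3, -0.0, 0.1]
grip_width: 0.0938
```

jog_arm(moves=[[[16,33,0],[0,0,1],94],[[32,66,0],[0,0,2],94],[[48,99,0],[0,0,3],94],[[64,132,0],[0,0,4],94],[[80,165,0],[0,0,5],94]])

```text
time_s: 1.4
ee_pos: [0.3652, -0.0432, 0.2656]
eef_rot: [3.141, 0.0, 1.546]
force: [1.2, -0.8, -0.8]
grip_width: 0.0942
```

jog_arm(moves=[[[18,35,0],[0,0,0.6],94],[[36,70,0],[0,0,1.2],94],[[54,105,0],[0,0,1.8],94],[[70,140,0],[0,0,2.4],94],[[86,175,0],[0,0,2.6],94]])

```text
time_s: 1.82
ee_pos: [0.4512, 0.132, 0.2653]
eef_rot: [-3.141, 0.0, 1.772]
force: [0.8, -0.7, -0.2]
grip_width: 0.094
```

jog_arm(moves=[[[17,20,0],[0,0,0],94],[[17,20,0],[0,0,0],94]])

```text
time_s: 1.98
ee_pos: [0.4691, 0.153, 0.2644]
eef_rot: [-3.14, -0.0, 1.772]
force: [-0.6, -0.4, -0.5]
grip_width: 0.0939
```

Run:
```python
from station import ctrl, eyes
import cv2,pickle
o=ctrl.get_obs();c=eyes.camera("wrist");pickle.dump((o,c),open("w1.pkl","wb"))
cv2.imwrite("pics/w1.png",c["frame"][:,:,::-1]);print(o)
```

```text
{'time_s': 1.9833, 'qpos': array([2.40823700e-01, 1.32099262e-01, 1.58712676e+00, 4.07414380e-04,
       1.42362698e+00, 3.96634027e-02]), 'joint_vel': array([-0.06333557, -0.06970825,  0.0824898 , -0.01022754,  0.00756472,
       -0.05784235]), 'tau': array([  2.07684249, -43.14764857, -38.29406619,   0.17064169,
         0.06016548,   0.72979918]), 'ee_pos': array([0.46910834, 0.15300818, 0.26444048]), 'eef_rot': array([-3.14031731e+00, -3.52640774e-04,  1.77189640e+00]), 'force': array([-0.61433984, -0.37688768, -0.5257123 ]), 'moment': array([-0.09471673, -0.09052023,  0.00479033]), 'grip_width': 0.09391613409286301}
```

View pics/w1.png

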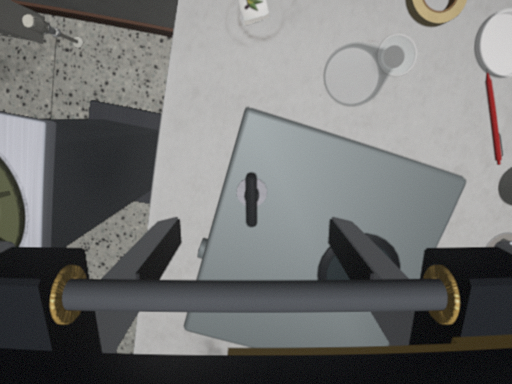

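```bash
cat > fit2.py <<'E'
from h import *
import pickle
o,c=pickle.load(open("w1.pkl","rb"));Rc,e=wristpose(c,o)
P=lambda uv,z:atz(c,uv,z,Rc=Rc,eye=e)
print('wing c',P((251,199.5),.2),'ends',P((252,173),.2),P((251,227),.2))
a,b=P((252,173),.2),P((251,227),.2);print(np.linalg.norm(a-b),np.degrees(np.arctan2(b[1]-a[1],b[0]-a[0])))
print('FL',P((247,108),.158),'BL',P((465,180),.158),'FR',P((185,326),.158))
f,bb,r=P((247,108),.158),P((465,180),.158),P((185,326),.158)
print(np.linalg.norm(f-bb),np.linalg.norm(f-r),np.degrees(np.arctan2(bb[1]-f[1],bb[0]-f[0])),np.degrees(np.arctan2(f[0]-r[0],f[1]-r[1])))
E
python3 fit2.py
```

```text
wing c [0.46647536 0.15618989 0.2       ] ends [0.4628584  0.17837971 0.2       ] [0.4712681 0.1322958 0.2      ]
0.046844949669405174 -79.65808931754137
FL [0.44745668 0.22966755 0.158     ] BL [0.67269678 0.20719202 0.158     ] FR [ 0.42482842 -0.01205955  0.158     ]
0.2263586829775931 0.2427839146870205 -5.698383102283143 5.347917201182235
```

jog_arm(moves=[[[-3,2,-20],[0,0,-0.2],50],[[-3,2,-40],[0,0,-0.2],40],[[-3,2,-60],[0,0,-0.2],40],[[-3,2,-80],[0,0,-0.2],40],[[-3,2,-93],[0,0,-0.2],40]], squeeze=15)

```text
time_s: 2.45
ee_pos: [0.4639, 0.1508, 0.1708]
eef_rot: [-3.14, 0.0, 1.75]
force: [-0.6, 0.2, -0.3]
grip_width: 0.0638
```

jog_arm(moves=[[[0,0,0],[0,0,0],25],[[0,0,0],[0,0,0],18]])

```text
time_s: 2.62
ee_pos: [0.4646, 0.1511, 0.1727]
eef_rot: [-3.141, 0.0, 1.75]
force: [1.1, 0.5, 0.5]
grip_width: 0.0507
```

Run:
```python
from station import ctrl, eyes
import cv2,pickle
o=ctrl.get_obs();c=eyes.camera("wrist")
cv2.imwrite("pics/w2.png",c["frame"][:,:,::-1]);print(o['ee_pos'],o['eef_rot'],o['grip_width'],o['force'],o['qpos'])
```

```text
[0.4645852  0.15114784 0.17268827] [-3.14094590e+00  1.01533890e-04  1.75045954e+00] 0.05066435601122254 [1.07052133 0.46105918 0.47553027] [ 2.39588374e-01  1.94670865e-01  1.73153947e+00 -6.67763072e-05
  1.21603399e+00  5.99484070e-02]
```

View pics/w2.png

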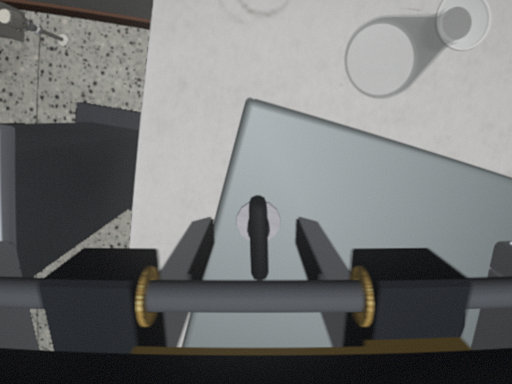

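Run:
```python
from station import ctrl, eyes
from h import *
o=ctrl.get_obs();c=eyes.camera("wrist");Rc,e=wristpose(c,o)
for uv in [(258,199),(259,238),(261,277)]: print(atz(c,uv,.2,Rc=Rc,eye=e))
print(o['ee_pos'])
```

```text
[0.46281978 0.17933587 0.2       ]
[0.4673081 0.1579729 0.2      ]
[0.47268774 0.13511516 0.2       ]
[0.46502752 0.15137627 0.17339351]
```

jog_arm(moves=[[[2,5,0],[0,0,0.2],20],[[2,5,0],[0,0,0.2],5],[[2,5,0],[0,0,0.2],0],[[2,5,0],[0,0,0.2],0],[[2,5,0],[0,0,0.2],0]])

```text
time_s: 3.13
ee_pos: [0.4659, 0.1567, 0.1725]
eef_rot: [-3.139, -0.0, 1.769]
force: [-7.3, -0.7, 6.2]
grip_width: 0.0131
```

jog_arm(moves=[[[0,0,0],[0,0,0],0],[[0,0,0],[0,0,0],0]])

```text
time_s: 3.3
ee_pos: [0.4659, 0.1568, 0.1725]
eef_rot: [-3.139, -0.0, 1.769]
force: [-8.8, -1.1, 5.1]
grip_width: 0.0131
```

jog_arm(moves=[[[-1,0,0],[0,0,0],0],[[-2,0,0],[0,0,0.3],0],[[-2,0,0],[0,0,0.6],0]])

```text
time_s: 3.55
ee_pos: [0.4654, 0.1567, 0.1726]
eef_rot: [3.14, 0.001, 1.822]
force: [3.3, -1.2, -1.4]
grip_width: 0.0132
```

Run:
```python
from station import ctrl, eyes
import cv2
o=ctrl.get_obs();c=eyes.camera("wrist")
cv2.imwrite("pics/w3.png",c["frame"][:,:,::-1]);print(o['ee_pos'],o['eef_rot'],o['grip_width'],o['force'],o['moment'])
```

```text
[0.46541555 0.15669858 0.17264505] [3.13985088e+00 5.30813571e-04 1.82196103e+00] 0.0132056609535548 [ 3.33228884 -1.18727921 -1.4282253 ] [-0.26131623 -0.84315413 -0.09567566]
```

View pics/w3.png

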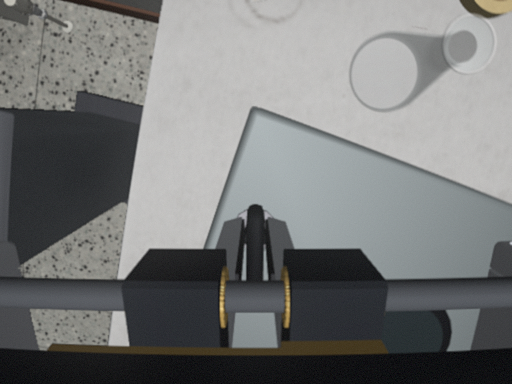

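jog_arm(moves=[[[0,0,0],[0,0,0],20],[[0,0,0],[0,0,0],20],[[0,0,8],[0,0,0],20],[[0,0,8],[0,0,-0.6],5],[[0,0,8],[0,0,-0.6],0]])

```text
time_s: 4.02
ee_pos: [0.4652, 0.157, 0.1813]
eef_rot: [3.14, -0.0, 1.766]
force: [12.3, 1.6, 3.2]
grip_width: 0.0098
```

jog_arm(moves=[[[0,0,0],[0,0,0],0],[[0,0,0],[0,0,0],0]])

```text
time_s: 4.18
ee_pos: [0.4655, 0.1571, 0.1813]
eef_rot: [3.139, -0.0, 1.77]
force: [3.5, 1.1, 7.6]
grip_width: 0.0101
```

jog_arm(moves=[[[0,0,0],[0,0,1],0],[[0,0,0],[0,0,2],0],[[0,0,0],[0,0,3],0],[[0,0,0],[0,0,4],0],[[0,0,0],[0,0,5],0]], squeeze=20)

```text
time_s: 4.6
ee_pos: [0.4644, 0.1566, 0.1812]
eef_rot: [-3.141, -0.0, 2.21]
force: [-8.4, -4.0, 12.9]
grip_width: 0.0097
```

jog_arm(moves=[[[0,0,0],[0,0,1],0],[[0,0,0],[0,0,2],0],[[0,0,0],[0,0,3],0],[[0,0,0],[0,0,4],0],[[0,0,0],[0,0,5],0]])

```text
time_s: 5.02
ee_pos: [0.4636, 0.1558, 0.1812]
eef_rot: [-3.138, -0.002, 2.647]
force: [-15.2, -11.5, 18.2]
grip_width: 0.0095
```

Run:
```python
from station import ctrl, eyes
import cv2
o=ctrl.get_obs();c=eyes.camera("wrist")
cv2.imwrite("pics/w4.png",c["frame"][:,:,::-1]);print(o['ee_pos'],o['eef_rot'],o['grip_width'],o['force'],o['moment'])
```

```text
[0.46358123 0.15575714 0.1811624 ] [-3.13782466e+00 -1.68393874e-03  2.64662814e+00] 0.009539225788333591 [-15.15150248 -11.52147559  18.18215634] [-2.35128686  2.74365565 -0.18563268]
```

View pics/w4.png

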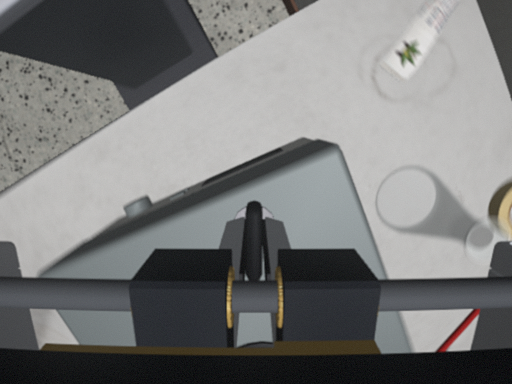

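jog_arm(moves=[[[-1,-1,1],[0,0,0.8],0],[[-2,-2,2],[0,0,1.6],0],[[-2,-2,2],[0,0,2.4],0]])

```text
time_s: 5.32
ee_pos: [0.4631, 0.1548, 0.1824]
eef_rot: [3.141, 0.001, 2.855]
force: [4.7, -0.6, -1.8]
grip_width: 0.0099
```

jog_arm(moves=[[[0,0,0],[0,0,0.8],0],[[0,0,0],[0,0,1.6],0],[[0,0,0],[0,0,2.2],0],[[0,0,0],[0,0,2.2],0]])

```text
time_s: 5.65
ee_pos: [0.463, 0.1542, 0.1823]
eef_rot: [-3.14, 0.0, 3.047]
force: [3.8, -4.3, -1.8]
grip_width: 0.0097
```

Run:
```python
from station import ctrl, eyes
import cv2
o=ctrl.get_obs();c=eyes.camera("wrist")
cv2.imwrite("pics/w5.png",c["frame"][:,:,::-1]);print(o['ee_pos'],o['eef_rot'],o['grip_width'],o['force'],o['moment'],o['qpos'])
```

```text
[0.46301425 0.15419571 0.18230783] [-3.14030190e+00  1.09781199e-04  3.04712258e+00] 0.009662623655573296 [ 3.82930548 -4.32822924 -1.84706785] [-0.85141651 -0.86127083 -0.01669209] [ 2.47102378e-01  1.83467204e-01  1.72132120e+00 -1.32609311e-03
  1.23713344e+00 -1.22878930e+00]
```

View pics/w5.png

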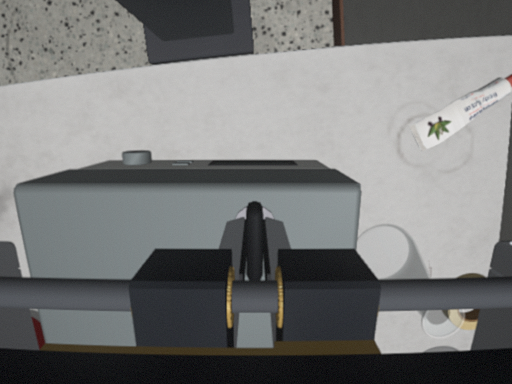

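jog_arm(moves=[[[0,-1,0],[0,0,0.5],0],[[0,-1,0],[0,0,0.9],0],[[0,-1,0],[0,0,0.9],0]])

```text
time_s: 5.95
ee_pos: [0.4629, 0.154, 0.1823]
eef_rot: [3.141, -0.0, 3.123]
force: [2.8, 3.2, -1.1]
grip_width: 0.0104
```

Run:
```python
from station import ctrl, eyes
o=ctrl.get_obs()
print(o['ee_pos'],o['eef_rot'],o['grip_width'],o['force'],o['moment'],o['qpos'])
```

```text
[0.46294757 0.15399437 0.18233318] [ 3.14111351e+00 -1.36684921e-05  3.12342539e+00] 0.010409349781273109 [ 2.78989663  3.18100444 -1.09394   ] [ 0.45517754 -0.78402009 -0.42936491] [ 2.45778386e-01  1.82819223e-01  1.72202907e+00  4.93407727e-04
  1.23663259e+00 -1.30701248e+00]
```

jog_arm(moves=[[[0,0,0],[0,0,-0.5],0],[[0,0,0],[0,0,-0.5],0],[[2,0,5.5],[0,0,-0.5],0],[[4,-0.4,10.7],[0,0,-0.5],0],[[4,-0.4,10.7],[0,0,-0.5],0]], squeeze=15)

```text
time_s: 6.37
ee_pos: [0.467, 0.1536, 0.1941]
eef_rot: [3.141, -0.0, 3.078]
force: [-2.4, 3.7, 2.0]
grip_width: 0.0103
```

Run:
```python
from station import ctrl, eyes
import cv2
o=ctrl.get_obs()
print(o['ee_pos'],o['eef_rot'],o['grip_width'],o['force'],o['moment'],o['qpos'])
c=eyes.camera("scene")
cv2.imwrite("pics/s6.png",cv2.resize(c["frame"][130:330,120:380,::-1],None,fx=3,fy=3))
```

```text
[0.46698946 0.15364655 0.19407139] [ 3.14116389e+00 -3.14782726e-04  3.07835763e+00] 0.010316618518230541 [-2.36021063  3.73041118  2.03289036] [ 0.7928466   0.43735439 -0.20281845] [ 2.43063705e-01  1.79924506e-01  1.69696320e+00  5.28254776e-04
  1.26487583e+00 -1.26465666e+00]
```

View pics/s6.png

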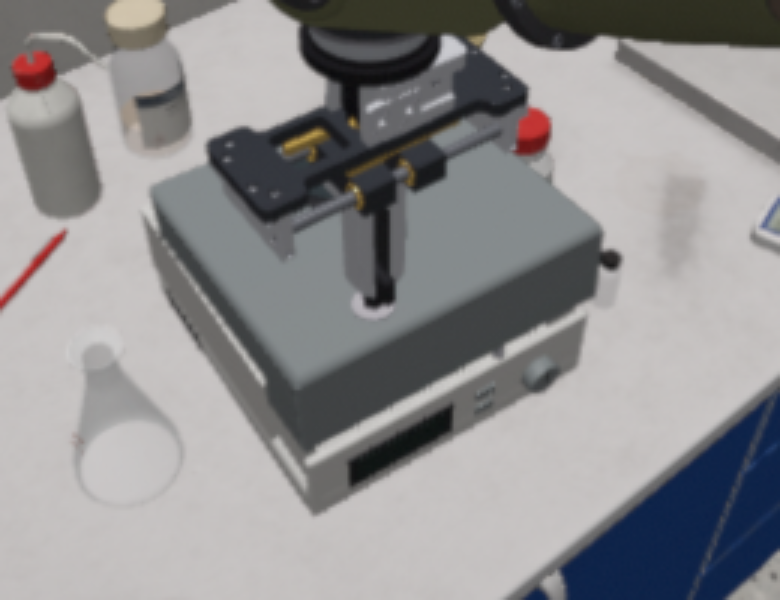

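Run:
```python
from h import *
m=[.5685,.094,-.094]
def lid(P,th):
    P=np.array(P,float)-[108,0,118]; r=R.from_euler('y',th).apply(P)+[108,0,118]; return r/1e3
for th in (0,.03,.05,.1): print(th,proj(CAM['scene'],m2w(lid((-140,126,86),th),m)),proj(CAM['scene'],m2w(lid((-140,126,155),th),m)))
```

```text
0 [[222.31811296 286.01640808]] [[220.23418516 265.79076763]]
0.03 [[222.31903354 284.27512266]] [[219.66721956 262.98229803]]
0.05 [[222.28792224 283.04934849]] [[219.25294632 261.04975941]]
0.1 [[222.09635681 279.75726574]] [[218.08985601 256.01355286]]
```

jog_arm(moves=[[[2,-0.2,5],[0,0,0],0],[[4.5,-0.4,10.5],[0,0,0],0],[[7,-0.6,15.6],[0,0,0],0],[[9.4,-0.9,20.8],[0,0,0],0],[[9.4,-0.9,20.8],[0,0,0],0]])

```text
time_s: 6.83
ee_pos: [0.4765, 0.1527, 0.2147]
eef_rot: [3.141, 0.0, 3.078]
force: [-1.7, 3.9, 1.6]
grip_width: 0.0099
```

Run:
```python
from station import ctrl, eyes
import cv2
o=ctrl.get_obs()
print(o['ee_pos'],o['eef_rot'],o['grip_width'],o['force'],o['moment'],o['qpos'])
c=eyes.camera("scene")
cv2.imwrite("pics/s7.png",cv2.resize(c["frame"][130:330,120:380,::-1],None,fx=3,fy=3))
```

```text
[0.47646954 0.15273081 0.21467148] [3.14111243e+00 1.75597909e-04 3.07800530e+00] 0.009859124933950693 [-1.73161929  3.87277223  1.57958491] [ 0.92224668  0.42312065 -0.15311397] [ 2.36764081e-01  1.81222126e-01  1.64620623e+00  4.20583065e-04
  1.31385450e+00 -1.27055175e+00]
```

View pics/s7.png

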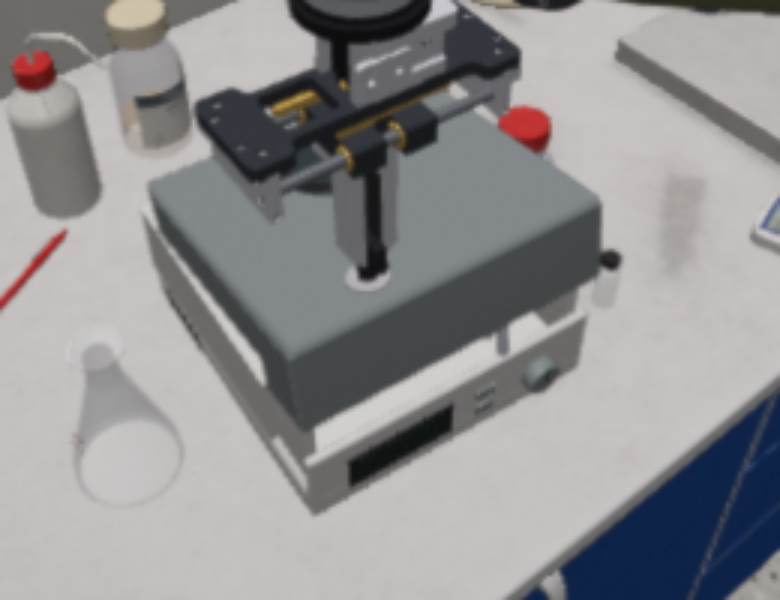

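```bash
cat >> h.py <<'E'
m=[.5685,.094,-.094]
def lid(P,th):
    P=np.array(P,float)-[108,0,118]; r=R.from_euler('y',th).apply(P)+[108,0,118]; return r/1e3
E
python3 - <<'E'
from h import *
for th in (.14,.15,.16,.17,.18,.2): print(th,proj(CAM['scene'],m2w(lid((-140,126,86),th),m)),proj(CAM['scene'],m2w(lid((-140,-126,86),th),m)))
for y in (-75,-65,-55,-45,-35,-25): print(y,proj(CAM['scene'],m2w(lid((-127.5,y,70),.16),m)),proj(CAM['scene'],m2w(lid((-127.5,y,52),.16),m)))
E
python3 - <<'E'
import cv2
a=cv2.imread("pics/s7.png")[330:610:1,290:610];cv2.imwrite("pics/s7z.png",cv2.resize(a[:200],None,fx=2.4,fy=2.4))
E
```

```text
0.14 [[221.82318464 276.88969302]] [[321.43668157 223.62734205]]
0.15 [[221.73790009 276.140429  ]] [[321.57552817 222.85168375]]
0.16 [[221.64574503 275.37826427]] [[321.70731839 222.06575797]]
0.17 [[221.5466848  274.60322916]] [[321.83198444 221.26962482]]
0.18 [[221.44068617 273.8153579 ]] [[321.94945948 220.46334757]]
0.2 [[221.20774785 272.20126335]] [[322.16257398 218.82062986]]
-75 [[299.91477098 234.29425341]] [[299.98110772 240.34353672]]
-65 [[296.30405239 236.23201416]] [[296.41806429 242.28498992]]
-55 [[292.65551252 238.18845941]] [[292.81829234 244.24473281]]
-45 [[288.968802   240.16372898]] [[289.1814608  246.22289542]]
-35 [[285.24357383 242.15795999]] [[285.507241   248.21960502]]
-25 [[281.47948374 244.17128665]] [[281.79530706 250.23498579]]
```

View pics/s7z.png

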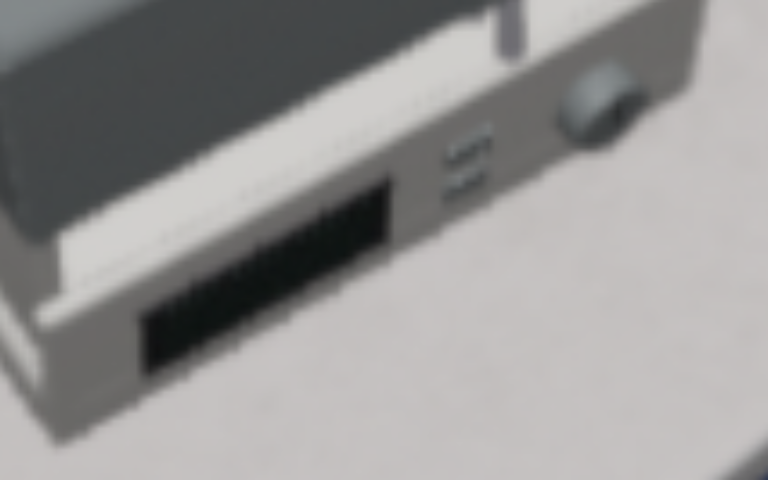

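jog_arm(moves=[[[1.5,0,2.5],[0,0,0],0],[[3,-0.2,5],[0,0,0],0],[[3.5,-0.3,6.3],[0,0,0],0],[[3.5,-0.3,6.3],[0,0,0],0],[[3.5,-0.3,6.3],[0,0,0],0]])

```text
time_s: 7.3
ee_pos: [0.4794, 0.1524, 0.22]
eef_rot: [3.141, -0.001, 3.078]
force: [-1.7, 5.0, -2.2]
grip_width: 0.0102
```

```bash
cat > snap.py <<'E'
import sys,cv2
from station import ctrl, eyes
o=ctrl.get_obs()
print({k:[round(float(x),4) for x in o[k]] for k in('ee_pos','eef_rot','force','moment','qpos')},o['time_s'],o['grip_width'])
for a in sys.argv[1:]:
    n,f,*cr=a.split(':'); c=eyes.camera(n); im=c["frame"][:,:,::-1]
    s=1.5
    if cr:
        x0,x1,y0,y1=map(int,cr[0].split(',')); im=im[y0:y1,x0:x1]; s=min(780/(x1-x0),580/(y1-y0))
        print(n,'scale',s)
    cv2.imwrite(f"pics/{f}.png",cv2.resize(im,None,fx=s,fy=s,interpolation=cv2.INTER_CUBIC))
E
python3 snap.py scene:s8:200,340,190,310
```

```text
{'ee_pos': [0.4794, 0.1524, 0.22], 'eef_rot': [3.1414, -0.0008, 3.078], 'force': [-1.6647, 5.0488, -2.1875], 'moment': [1.0474, 0.3721, -0.1766], 'qpos': [0.2348, 0.1837, 1.6306, 0.0004, 1.328, -1.2725]} 7.3 0.010166456476989594
scene scale 4.833333333333333
```

View pics/s8.png

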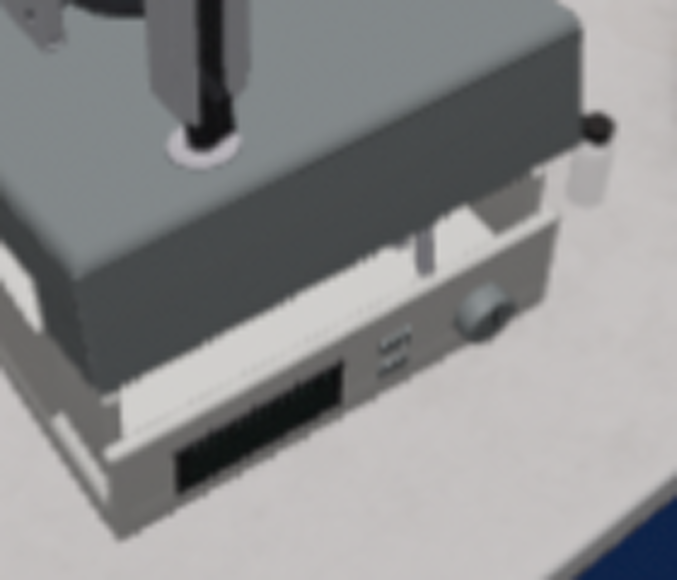

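jog_arm(moves=[[[0.5,0,1],[0,0,0],0],[[0.5,0,1.2],[0,0,0],0],[[0.5,0,1.2],[0,0,0],0]])

```text
time_s: 7.6
ee_pos: [0.4799, 0.1524, 0.221]
eef_rot: [3.142, -0.001, 3.078]
force: [-0.9, 4.7, -3.8]
grip_width: 0.01
```

jog_arm(moves=[[[0,0,0],[0,0,0],30],[[0,0,0],[0,0,0],30],[[0,0,0],[0,0,0],30],[[0,0,25],[0,0,0],30],[[0,0,55],[0,0,-0.4],30]])

```text
time_s: 8.02
ee_pos: [0.4796, 0.1518, 0.2757]
eef_rot: [-3.14, -0.003, 3.043]
force: [1.0, -0.1, -0.6]
grip_width: 0.0301
```

jog_arm(moves=[[[-30,-9,25],[-0.1,-1.3,0],0],[[-60,-18,40],[-0.2,-2.6,0],0],[[-90,-27,40],[-0.4,-3.9,0],0],[[-110,-36,30],[-0.5,-5.2,0],0],[[-120,-40,20],[-0.6,-6.5,0],0]])

```text
time_s: 8.43
ee_pos: [0.3592, 0.1115, 0.2977]
eef_rot: [3.136, 0.544, 3.041]
force: [0.9, 0.4, 0.3]
grip_width: 0.0011
```

```bash
python3 snap.py scene:s9 wrist:w9
```

```text
{'ee_pos': [0.3592, 0.1115, 0.2977], 'eef_rot': [3.1357, 0.5439, 3.0408], 'force': [0.8806, 0.3833, 0.3485], 'moment': [0.0362, 0.0571, -0.0017], 'qpos': [0.3681, -0.4761, 2.1097, -0.2703, 1.0274, -1.02]} 8.4333 0.001142358656236764
```

View pics/s9.png

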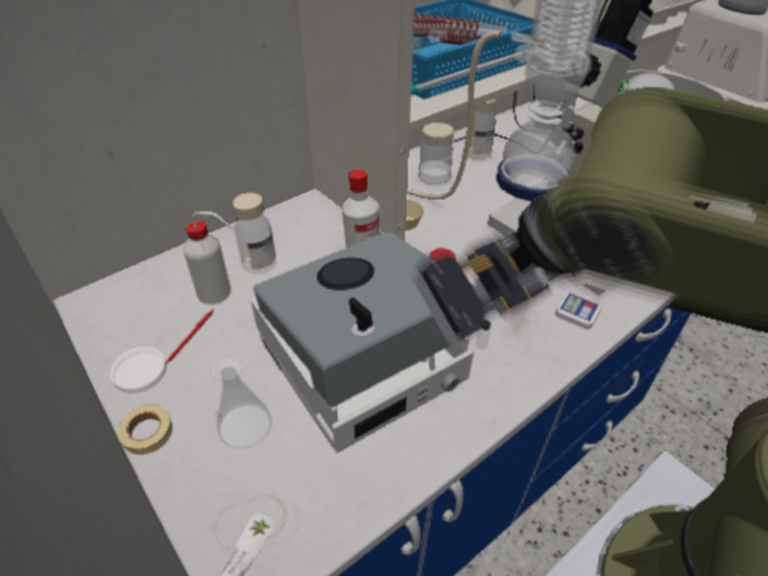

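View pics/w9.png

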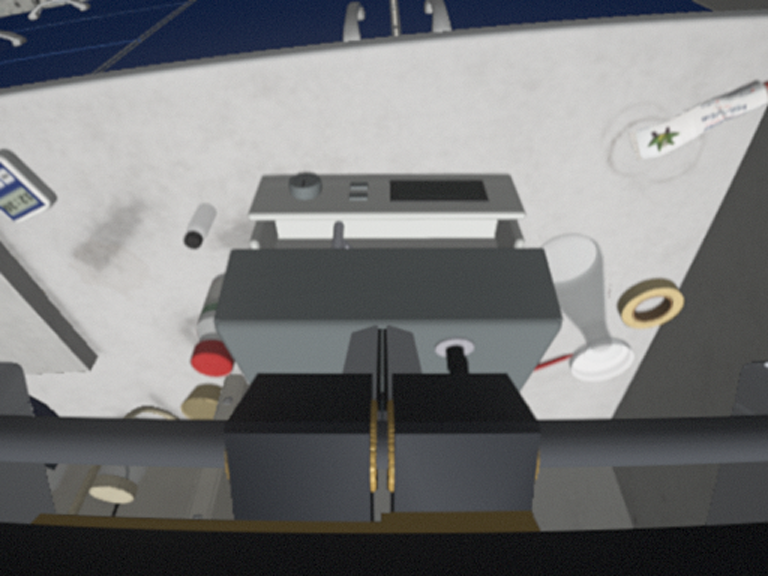

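```bash
cat > chk.py <<'E'
from station import ctrl, eyes
from h import *
o=ctrl.get_obs();c=eyes.camera("wrist");Rc,e=wristpose(c,o)
def pr(P,m): return (proj(c,m2w(P,m),Rc,e)[0]*1.5).round(0)
for m in ([.5685,.094,-.094],[.566,.094,-.094],[.563,.094,-.094]):
  for th in (.18,.195): print(m,th,'lipR',pr(lid((-140,-126,86),th),m),'lipL',pr(lid((-140,126,86),th),m),'pegbot',pr(lid((-127.5,-40,52),th),m))
  print('sill R',pr(np.array((-140,-126,82))/1e3,m),'L',pr(np.array((-140,126,82))/1e3,m),'base',pr(np.array((-140,126,0))/1e3,m))
cv2.imwrite("pics/chk.png",c["frame"][100:190,130:390,::-1].repeat(3,0).repeat(3,1))
E
python3 chk.py
```

```text
[0.5685, 0.094, -0.094] 0.18 lipR [226. 242.] lipL [544. 241.] pegbot [338. 221.]
[0.5685, 0.094, -0.094] 0.195 lipR [225. 245.] lipL [545. 244.] pegbot [338. 223.]
sill R [241. 209.] L [529. 208.] base [509. 162.]
[0.566, 0.094, -0.094] 0.18 lipR [225. 239.] lipL [544. 239.] pegbot [338. 219.]
[0.566, 0.094, -0.094] 0.195 lipR [224. 243.] lipL [545. 242.] pegbot [337. 221.]
sill R [240. 206.] L [529. 206.] base [510. 160.]
[0.563, 0.094, -0.094] 0.18 lipR [224. 236.] lipL [545. 236.] pegbot [337. 216.]
[0.563, 0.094, -0.094] 0.195 lipR [223. 240.] lipL [546. 239.] pegbot [337. 218.]
sill R [239. 203.] L [530. 203.] base [510. 157.]
```

View pics/chk.png

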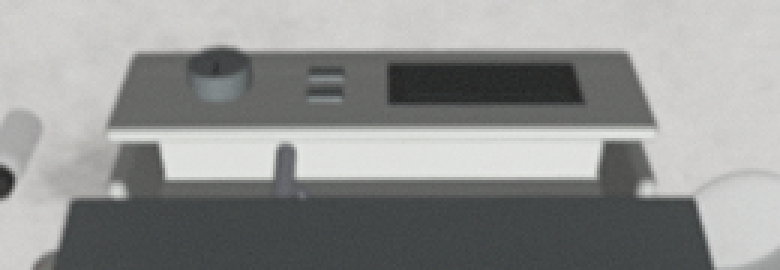

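jog_arm(moves=[[[0,1,-28],[-0.07,-0.75,0],0],[[5,2,-56],[-0.14,-1.5,0],0],[[12,3,-84],[-0.21,-2.25,0],0],[[20,4,-113],[-0.28,-3.0,0],0],[[27,4,-142],[-0.35,-3.73,0],0]])

```text
time_s: 9.0
ee_pos: [0.3849, 0.111, 0.1767]
eef_rot: [3.135, 0.828, 3.038]
force: [1.0, -0.8, 1.1]
grip_width: 0.0003
```

jog_arm(moves=[[[0,0,0],[0,0,0],0],[[0,0,0],[0,0,0],0]])

```text
time_s: 9.17
ee_pos: [0.3846, 0.1099, 0.1776]
eef_rot: [3.139, 0.824, 3.037]
force: [0.2, -0.6, 0.5]
grip_width: 0.0004
```

```bash
python3 snap.py scene:s10 wrist:w10
```

```text
{'ee_pos': [0.3846, 0.1099, 0.1776], 'eef_rot': [3.1388, 0.8242, 3.0372], 'force': [0.1741, -0.5713, 0.4684], 'moment': [0.0157, 0.1996, -0.0339], 'qpos': [0.4456, -0.3417, 2.437, -0.9481, 0.4885, -0.2887]} 9.1667 0.0004410434687174001
```

View pics/s10.png

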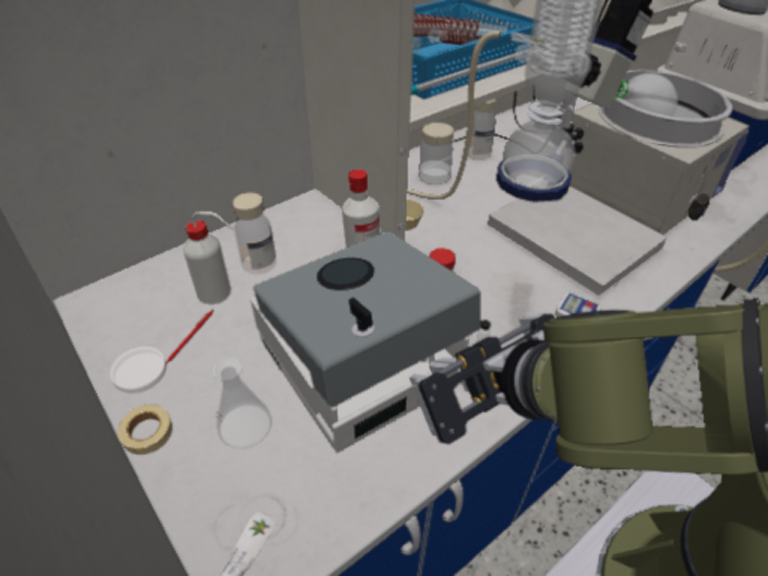

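View pics/w10.png

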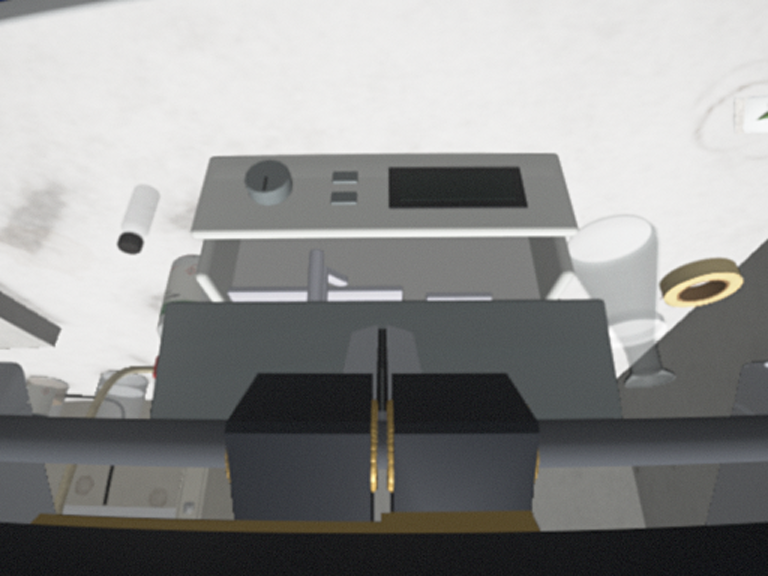

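```bash
cat > kin.py <<'E'
from h import *
D=[([-1.40460,.300495,1.521576,-2e-5,1.32066,-.066588],[.126834,-.534917,.204875],[-3.14045,-6e-5,.232788]),
([.2408237,.132099,1.587127,.0004,1.423627,.039663],[.469108,.153008,.26444],[-3.140317,-.00035,1.771896]),
([.239588,.194671,1.731539,-6e-5,1.216034,.059948],[.464585,.151148,.172688],[-3.140946,.0001,1.75046]),
([.3681,-.4761,2.1097,-.2703,1.0274,-1.02],[.3592,.1115,.2977],[3.1357,.5439,3.0408]),
([.4456,-.3417,2.437,-.9481,.4885,-.2887],[.3846,.1099,.1776],[3.1388,.8242,3.0372]),
([.2348,.1837,1.6306,.0004,1.328,-1.2725],[.4794,.1524,.22],[3.1414,-.0008,3.078])]
Rm=lambda a,t:R.from_euler(a,t).as_matrix()
def fk(q,p,s4=1,s6=1,c6=0.):
    h,a1,l2,e,l3,L=p
    A=Rm('z',q[0]); x=np.array([0,0,h])+A@[a1,0,0]
    A=A@Rm('y',q[1]); x=x+A@[0,0,l2]
    A=A@Rm('y',q[2]); x=x+A@[e,0,l3]
    A=A@Rm('z',s4*q[3])@Rm('y',q[4]); x=x+A@[0,0,L]
    A=A@Rm('z',s6*q[5]+c6)
    return x,A
if __name__=="__main__":
  best=None
  for s4 in(1,-1):
   for s6 in(1,-1):
    def res(v):
        o=[]
        for q,p,r in D:
            x,A=fk(q,v[:6],s4,s6,v[6]); o+=list((x-p)*5)+list((R.from_matrix(A).inv()*R.from_euler('xyz',r)).as_rotvec())
        return np.array(o)
    for c0 in(0,1.57,3.14,-1.57):
      s=least_squares(res,[.2,0,.4,0,.3,.3,c0])
      if best is None or s.cost<best[0]: best=(s.cost,s4,s6,s.x)
  print(best)
E
python3 kin.py
```

```text
(np.float64(0.07600182203626431), 1, 1, array([0.17129126, 0.05819305, 0.3486116 , 0.01175348, 0.39545714,
       0.18286385, 1.57081133]))
```

```bash
cat > k2.py <<'E'
from kin import *
for s4,s6 in ((1,1),(1,-1)):
  def res(v,full=0):
    o=[]
    for q,p,r in D:
        x,A=fk(q,v[:6],s4,s6,v[6]); o.append(list((x-p)*5)+list((R.from_matrix(A).inv()*R.from_euler('xyz',r)).as_rotvec()))
    return np.array(o) if full else np.array(o).ravel()
  for c0 in (0,3.14,1.57):
    s=least_squares(res,[.2,0,.4,0,.3,.3,c0]); print(s4,s6,s.cost,s.x.round(4)); 
  print(res(s.x,1).round(3))
E
python3 k2.py
```

```text
1 1 0.07600182203626435 [0.1713 0.0582 0.3486 0.0118 0.3955 0.1829 1.5708]
1 1 0.0760018220362644 [0.1713 0.0582 0.3486 0.0118 0.3955 0.1829 1.5708]
1 1 0.0760018220362644 [0.1713 0.0582 0.3486 0.0118 0.3955 0.1829 1.5708]
[[-0.186  0.005  0.034  0.     0.    -0.   ]
 [ 0.049 -0.176 -0.003  0.     0.    -0.   ]
 [ 0.068 -0.172  0.046 -0.    -0.    -0.   ]
 [ 0.039 -0.074 -0.048  0.    -0.    -0.   ]
 [-0.002 -0.018 -0.051  0.     0.     0.   ]
 [ 0.047 -0.177  0.022 -0.     0.    -0.   ]]
1 -1 3.4168688903463216 [0.1713 0.0582 0.3486 0.0118 0.3955 0.1829 0.7214]
1 -1 11.600848698274714 [0.1713 0.0582 0.3486 0.0118 0.3955 0.1829 2.8158]
1 -1 3.41686889034632 [0.1713 0.0582 0.3486 0.0118 0.3955 0.1829 0.7214]
[[-0.186  0.005  0.034  0.     0.     0.716]
 [ 0.049 -0.176 -0.003 -0.     0.     0.929]
 [ 0.068 -0.172  0.046  0.    -0.     0.969]
 [ 0.039 -0.074 -0.048 -0.    -0.    -1.191]
 [-0.002 -0.018 -0.051  0.     0.     0.272]
 [ 0.047 -0.177  0.022 -0.     0.    -1.696]]
```

```bash
cat > kin.py <<'E'
from h import *
D=[([-1.40460,.300495,1.521576,-2e-5,1.32066,-.066588],[.126834,-.534917,.204875],[-3.14045,-6e-5,.232788]),
([.2408237,.132099,1.587127,.0004,1.423627,.039663],[.469108,.153008,.26444],[-3.140317,-.00035,1.771896]),
([.239588,.194671,1.731539,-6e-5,1.216034,.059948],[.464585,.151148,.172688],[-3.140946,.0001,1.75046]),
([.3681,-.4761,2.1097,-.2703,1.0274,-1.02],[.3592,.1115,.2977],[3.1357,.5439,3.0408]),
([.4456,-.3417,2.437,-.9481,.4885,-.2887],[.3846,.1099,.1776],[3.1388,.8242,3.0372]),
([.2348,.1837,1.6306,.0004,1.328,-1.2725],[.4794,.1524,.22],[3.1414,-.0008,3.078])]
Rm=lambda a,t:R.from_euler(a,t).as_matrix()
def fk(q,p):
    h,a1,l2,e,l3,L,dy,d4=p
    A=Rm('z',q[0]); x=np.array([0,0,h])+A@[a1,dy,0]
    A=A@Rm('y',q[1]); x=x+A@[0,0,l2]
    A=A@Rm('y',q[2]); x=x+A@[e,0,l3]
    A=A@Rm('z',q[3])@Rm('y',q[4]); x=x+A@[d4,0,L]
    return x,A@Rm('z',q[5]+np.pi/2)
def fitp():
    def res(v,full=0):
        return np.array([(fk(q,v)[0]-p)*1e3 for q,p,r in D]).ravel()
    s=least_squares(res,[.2,0,.4,0,.3,.3,0,0]); return s.x,res(s.x)
P,rs=fitp()
LO=np.array([-3.03,-.79,.23,-1.04,0,-2.55]);HI=np.array([3.03,2.21,2.52,4.18,3.07,2.55])
def ik(x,Rt,q0):
    f=lambda q:np.r_[(fk(q,P)[0]-x)*10,(R.from_matrix(fk(q,P)[1]).inv()*R.from_matrix(Rt)).as_rotvec()]
    s=least_squares(f,np.clip(q0,LO+.01,HI-.01),bounds=(LO,HI)); return s.x,np.abs(s.fun).max()
def rt(tilt,az,spin=0): # tool z tilted from down toward azimuth az; spin = extra turn about the tool axis
    base=R.from_euler('z',az)*R.from_euler('y',-tilt)*R.from_euler('xyz',[np.pi,0,np.pi])
    return (base*R.from_euler('z',spin)).as_matrix()
if __name__=="__main__":
    print(P.round(4));print(rs.reshape(-1,3).round(1))
    for tilt in (30,35,40,45,50):
        for az in (-.094,.05,.2):
            for z in (.11,.13):
                q,err=ik(np.array([.44,.10,z]),rt(np.radians(tilt),az),D[4][0])
                print(tilt,az,z,q.round(2),round(err,3))
E
python3 kin.py
```

```text
[2.212e-01 1.000e-04 4.242e-01 4.100e-02 4.474e-01 2.706e-01 3.660e-02
 0.000e+00]
[[ 0.  0. -0.]
 [ 0. -0. -0.]
 [-0. -0.  0.]
 [ 0. -0. -0.]
 [-0.  0. -0.]
 [ 0.  0.  0.]]
30 -0.094 0.11 [ 0.24 -0.02  2.24 -0.38  0.46 -0.93] 0.0
30 -0.094 0.13 [ 0.24 -0.07  2.22 -0.34  0.51 -0.98] 0.0
30 0.05 0.11 [ 0.18 -0.04  2.25 -0.16  0.41 -1.31] 0.0
30 0.05 0.13 [ 0.18 -0.08  2.23 -0.14  0.47 -1.33] 0.0
30 0.2 0.11 [ 0.12 -0.05  2.26  0.1   0.41 -1.74] 0.0
30 0.2 0.13 [ 0.12 -0.09  2.24  0.09  0.47 -1.72] 0.0
35 -0.094 0.11 [ 0.26 -0.04  2.29 -0.59  0.37 -0.72] 0.0
35 -0.094 0.13 [ 0.26 -0.08  2.27 -0.51  0.42 -0.8 ] 0.0
35 0.05 0.11 [ 0.19 -0.06  2.31 -0.28  0.3  -1.19] 0.0
35 0.05 0.13 [ 0.19 -0.11  2.29 -0.23  0.36 -1.24] 0.0
35 0.2 0.11 [ 0.11 -0.07  2.32  0.18  0.29 -1.81] 0.0
35 0.2 0.13 [ 0.11 -0.11  2.3   0.15  0.35 -1.78] 0.0
40 -0.094 0.11 [ 0.29 -0.04  2.34 -0.93  0.3  -0.36] 0.0
40 -0.094 0.13 [ 0.29 -0.09  2.32 -0.78  0.34 -0.52] 0.0
40 0.05 0.11 [ 0.2  -0.07  2.36 -0.56  0.18 -0.9 ] 0.0
40 0.05 0.13 [ 0.2  -0.12  2.35 -0.41  0.24 -1.06] 0.0
40 0.2 0.11 [ 0.11 -0.08  2.37  0.38  0.16 -2.02] 0.0
40 0.2 0.13 [ 0.11 -0.13  2.36  0.27  0.23 -1.91] 0.0
45 -0.094 0.11 [ 0.28 -0.05  2.36 -1.04  0.26 -0.27] 0.059
45 -0.094 0.13 [ 0.29 -0.1   2.36 -1.04  0.3  -0.26] 0.025
45 0.05 0.11 [ 0.2  -0.07  2.4  -1.04  0.1  -0.43] 0.023
45 0.05 0.13 [ 0.21 -0.12  2.4  -0.91  0.14 -0.55] 0.0
45 0.2 0.11 [ 0.14 -0.07  2.43 -1.04  0.   -0.57] 0.04
45 0.2 0.13 [ 0.1  -0.14  2.41  0.69  0.11 -2.33] 0.0
50 -0.094 0.11 [ 0.25 -0.06  2.37 -1.04  0.22 -0.28] 0.135
50 -0.094 0.13 [ 0.27 -0.11  2.37 -1.04  0.26 -0.28] 0.101
50 0.05 0.11 [ 0.16 -0.08  2.42 -1.04  0.04 -0.46] 0.089
50 0.05 0.13 [ 0.18 -0.13  2.42 -1.04  0.08 -0.44] 0.056
50 0.2 0.11 [ 0.14 -0.08  2.43 -0.53  0.   -1.08] 0.079
50 0.2 0.13 [ 0.14 -0.13  2.44 -0.94  0.   -0.66] 0.042
```

jog_arm(moves=[[[0,2,0],[0.1,1.1,0],0],[[5,5,0],[0.2,2.2,0],0],[[5,5,0],[0.2,2.2,0],0],[[5,5,0],[0.2,2.2,0],0]])

```text
time_s: 9.6
ee_pos: [0.3908, 0.1161, 0.1802]
eef_rot: [3.135, 0.635, 3.037]
force: [-0.5, -0.6, 0.1]
grip_width: 0.001
```

```bash
cat > plan.py <<'E'
from kin import *
import sys
from station import ctrl
o=ctrl.get_obs()
M=[.568,.094,-.094]
def target(xm,ym,zm,tilt,az=M[2]):
    x=m2w(np.array([xm,ym,zm])/1e3,M)[0]; Rt=rt(np.radians(tilt),az)
    q,e=ik(x,Rt,o['qpos'])
    cur=R.from_euler('xyz',o['eef_rot'])
    d=(x-o['ee_pos'])*1e3; w=np.degrees((R.from_matrix(Rt)*cur.inv()).as_rotvec())/5
    print('q',q.round(2),'err',round(e,3),'| shift',d.round(1),'turn',w.round(2),'tgt',x.round(4))
if __name__=="__main__":
    Rc=R.from_euler('xyz',o['eef_rot']).as_matrix();z=Rc[:,2]
    p=R.from_euler('z',-M[2]).apply(o['ee_pos']-[M[0],M[1],0])*1e3
    print('now machine',p.round(1),'tilt',np.degrees(np.arccos(-z[2])).round(1),'az',np.arctan2(z[1],z[0]).round(3),'q',o['qpos'].round(2),'F',o['force'].round(1))
    v=list(map(float,sys.argv[1:]))
    for i in range(0,len(v),4): target(*v[i:i+4])
E
python3 plan.py -172.5 8 161.4 36 -131.3 8 104.8 36
```

```text
now machine [-178.4    5.4  180.2] tilt 36.4 az -0.094 q [ 0.38 -0.3   2.31 -0.49  0.61 -0.76] F [-0.5 -0.6  0.1]
q [ 0.37 -0.24  2.32 -0.53  0.55 -0.72] err 0.0 | shift [  6.2   2.  -18.8] turn [-0.05  0.08  0.08] tgt [0.397  0.1182 0.1614]
q [ 0.31 -0.02  2.3  -0.72  0.36 -0.55] err 0.0 | shift [ 47.2  -1.8 -75.4] turn [-0.05  0.08  0.08] tgt [0.438  0.1143 0.1048]
```

jog_arm(moves=[[[4,2,-24],[0,0,0],0],[[16,1,-40],[0,0,0],0],[[27,0,-55],[0,0,0],0],[[37,-1,-69],[0,0,0],0],[[37,-1,-69],[0,0,0],0]])

```text
time_s: 10.02
ee_pos: [0.4262, 0.1139, 0.1069]
eef_rot: [3.141, 0.633, 3.039]
force: [0.1, 0.1, 1.1]
grip_width: 0.0005
```

```bash
python3 plan.py -131.3 8 97 36;python3 snap.py scene:s11:200,340,190,310 wrist:w11
```

```text
now machine [-143.     6.5  106.9] tilt 36.3 az -0.1 q [ 0.33 -0.05  2.32 -0.74  0.37 -0.51] F [0.1 0.1 1.1]
q [ 0.31  0.    2.3  -0.77  0.34 -0.5 ] err 0.0 | shift [11.8  0.4 -9.9] turn [-0.    0.05  0.09] tgt [0.438  0.1143 0.097 ]
{'ee_pos': [0.4262, 0.1139, 0.1069], 'eef_rot': [3.1406, 0.6327, 3.0394], 'force': [0.1144, 0.1369, 1.0564], 'moment': [0.0967, 0.1655, 0.0137], 'qpos': [0.3293, -0.0497, 2.321, -0.7396, 0.3743, -0.5113]} 10.0167 0.00048821069210202564
scene scale 4.833333333333333
```

View pics/s11.png

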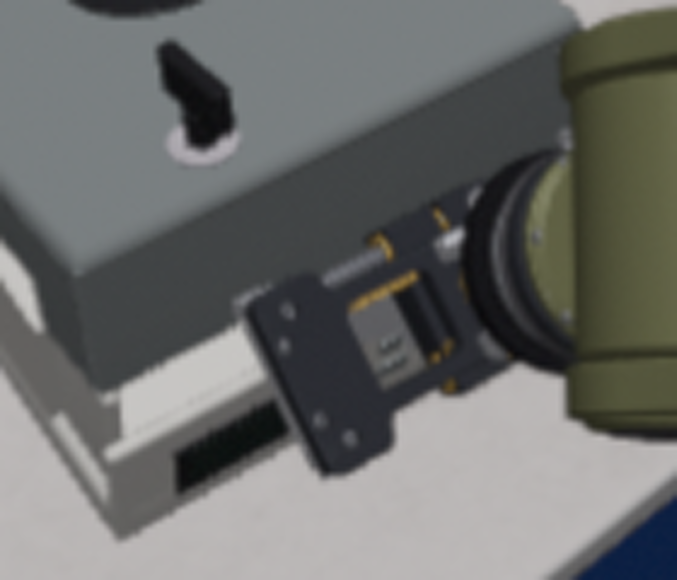

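View pics/w11.png

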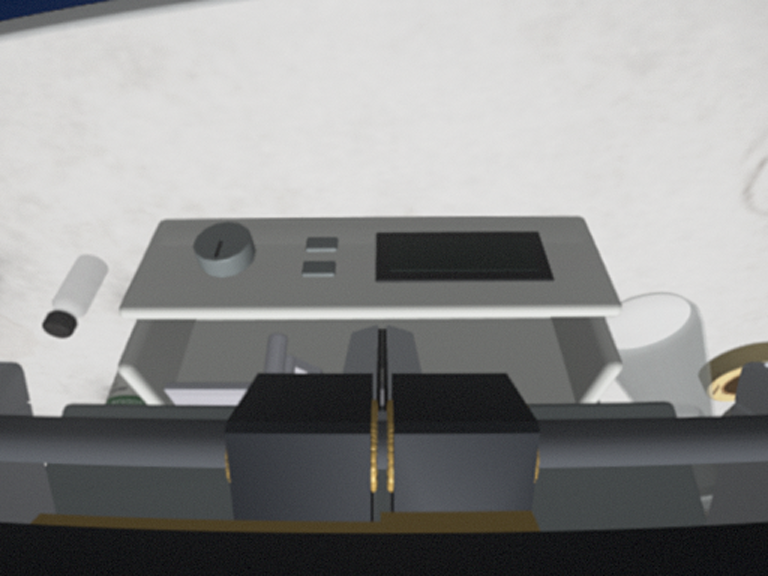

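jog_arm(moves=[[[6,0,-5],[0,0,0],0],[[12,0,-10],[0,0,0],0],[[12,0,-10],[0,0,0],0]])

```text
time_s: 10.37
ee_pos: [0.4384, 0.1143, 0.0993]
eef_rot: [3.139, 0.636, 3.039]
force: [-0.5, -0.1, -0.7]
grip_width: 0.0006
```

```bash
python3 plan.py -131.3 8 97 36;python3 snap.py wrist:w12
```

```text
now machine [-131.     8.1   99.3] tilt 36.4 az -0.098 q [ 0.32 -0.    2.3  -0.79  0.35 -0.47] F [-0.5 -0.1 -0.7]
q [ 0.31  0.    2.3  -0.77  0.34 -0.5 ] err 0.0 | shift [-0.3 -0.  -2.3] turn [-0.02  0.09  0.08] tgt [0.438  0.1143 0.097 ]
{'ee_pos': [0.4384, 0.1143, 0.0993], 'eef_rot': [3.139, 0.636, 3.0388], 'force': [-0.4502, -0.1411, -0.6716], 'moment': [0.06, 0.1298, -0.0433], 'qpos': [0.3179, -0.0039, 2.3029, -0.7881, 0.3456, -0.4679]} 10.3667 0.0005612438830394193
```

View pics/w12.png

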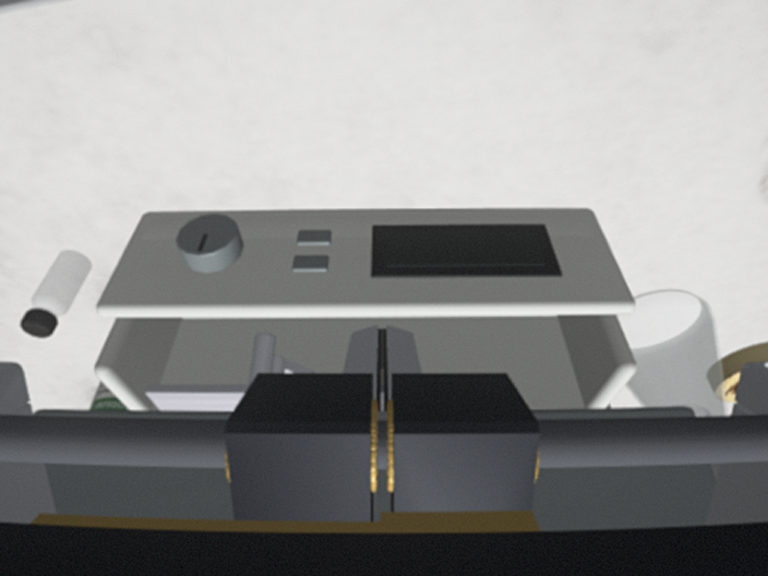

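jog_arm(moves=[[[-0.5,-6,-1],[0,0,0],0],[[-1,-12,-2],[0,0,0],0],[[-2,-18,-2],[0,0,0],0],[[-2,-22,-2],[0,0,0],0],[[-2,-22,-2],[0,0,0],0]])

```text
time_s: 10.83
ee_pos: [0.4358, 0.0912, 0.0966]
eef_rot: [3.14, 0.635, 3.038]
force: [0.7, 0.3, 0.3]
grip_width: 0.0004
```

```bash
python3 plan.py;python3 snap.py wrist:w13
```

```text
now machine [-131.4  -15.2   96.6] tilt 36.4 az -0.1 q [ 0.25 -0.02  2.33 -0.74  0.3  -0.57] F [0.7 0.3 0.3]
{'ee_pos': [0.4358, 0.0912, 0.0966], 'eef_rot': [3.1395, 0.6348, 3.038], 'force': [0.6845, 0.2556, 0.3422], 'moment': [0.0921, 0.1259, 0.0081], 'qpos': [0.2466, -0.0243, 2.3311, -0.7362, 0.3048, -0.5721]} 10.8333 0.0003883734964217695
```

View pics/w13.png

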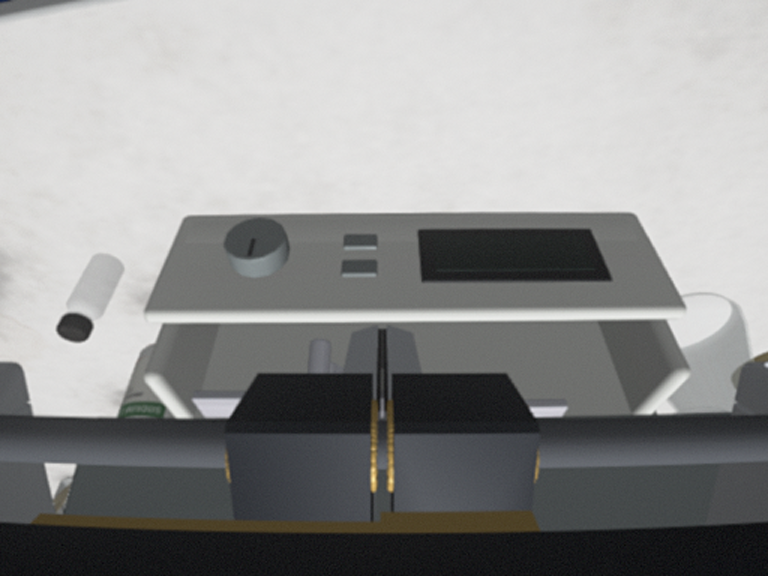

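jog_arm(moves=[[[-0.2,-2,0],[0,0,0],0],[[-0.4,-4,0],[0,0,0],0],[[-0.5,-5,0],[0,0,0],0],[[-0.6,-6,0],[0,0,0],0]])

```text
time_s: 11.22
ee_pos: [0.4353, 0.086, 0.0963]
eef_rot: [3.14, 0.634, 3.039]
force: [-0.3, -0.2, 0.0]
grip_width: 0.0005
```

jog_arm(moves=[[[-0.1,-1,0],[0,0,0],0],[[-0.2,-2,0],[0,0,0],0],[[-0.2,-2,0],[0,0,0],0]])

```text
time_s: 11.47
ee_pos: [0.4351, 0.084, 0.0963]
eef_rot: [3.14, 0.634, 3.039]
force: [-0.6, -0.2, 0.4]
grip_width: 0.0007
```

```bash
python3 plan.py;python3 snap.py wrist:w14
```

```text
now machine [-131.4  -22.5   96.3] tilt 36.3 az -0.099 q [ 0.22 -0.03  2.34 -0.71  0.29 -0.62] F [-0.6 -0.2  0.4]
{'ee_pos': [0.4351, 0.084, 0.0963], 'eef_rot': [3.1397, 0.6342, 3.039], 'force': [-0.6274, -0.1892, 0.3927], 'moment': [0.0892, 0.1514, -0.0567], 'qpos': [0.2225, -0.0312, 2.3386, -0.7076, 0.2924, -0.6196]} 11.4667 0.0006804524435289219
```

View pics/w14.png

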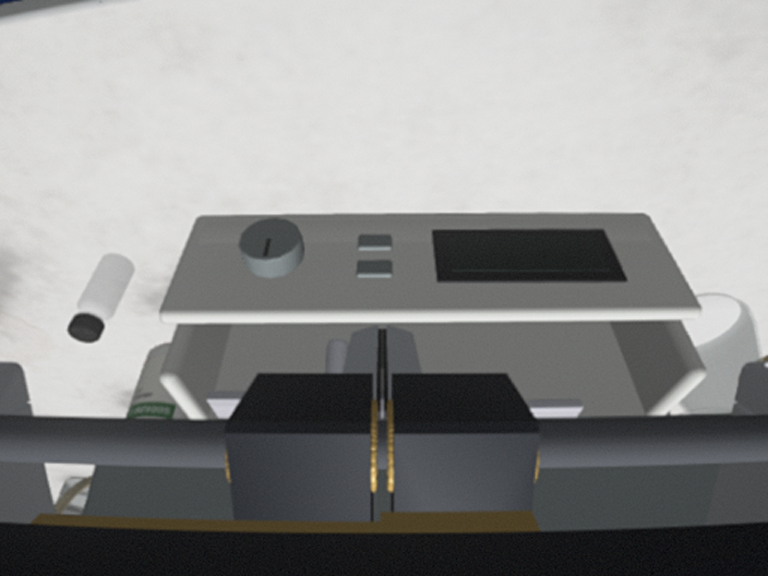

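jog_arm(moves=[[[-0.1,-1,0],[0,0,0],0],[[-0.2,-2,0],[0,0,0],0],[[-0.2,-2,0],[0,0,0],0]])

```text
time_s: 11.77
ee_pos: [0.435, 0.082, 0.0963]
eef_rot: [3.14, 0.634, 3.039]
force: [-0.4, 1.1, -0.6]
grip_width: 0.0006
```

jog_arm(moves=[[[-0.1,-1,0],[0,0,0],0],[[-0.2,-2,0],[0,0,0],0],[[-0.2,-2,0],[0,0,0],0]])

```text
time_s: 12.02
ee_pos: [0.4347, 0.0801, 0.0963]
eef_rot: [3.139, 0.634, 3.039]
force: [-0.4, 3.2, 0.4]
grip_width: 0.0006
```

```bash
python3 plan.py;python3 snap.py wrist:w15:180,330,190,260
```

```text
now machine [-131.4  -26.4   96.3] tilt 36.3 az -0.099 q [ 0.21 -0.04  2.34 -0.69  0.29 -0.65] F [-0.4  3.2  0.4]
{'ee_pos': [0.4347, 0.0801, 0.0963], 'eef_rot': [3.1393, 0.6344, 3.0391], 'force': [-0.433, 3.224, 0.3575], 'moment': [0.5154, 0.2913, 0.3933], 'qpos': [0.2095, -0.0355, 2.3427, -0.6908, 0.286, -0.6463]} 12.0167 0.0006025599290424755
wrist scale 5.2
```

View pics/w15.png

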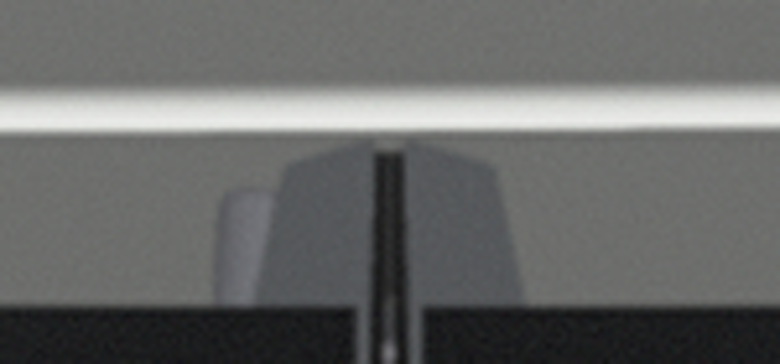

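jog_arm(moves=[[[-0.2,-1.5,0],[0,0,0],0],[[-0.3,-3,0],[0,0,0],0],[[-0.4,-4.5,0],[0,0,0],0],[[-0.5,-5.5,0],[0,0,0],0],[[-0.5,-5.5,0],[0,0,0],0]])

```text
time_s: 12.48
ee_pos: [0.4342, 0.0744, 0.0963]
eef_rot: [3.14, 0.634, 3.039]
force: [-0.7, 4.4, -0.7]
grip_width: 0.001
```

jog_arm(moves=[[[-0.1,-1,0],[0,0,0],0],[[-0.2,-2,0],[0,0,0],0],[[-0.2,-2.5,0],[0,0,0],0],[[-0.2,-2.5,0],[0,0,0],0]])

```text
time_s: 12.82
ee_pos: [0.4341, 0.072, 0.0964]
eef_rot: [3.139, 0.635, 3.039]
force: [-0.5, 5.1, 0.3]
grip_width: 0.0006
```

```bash
python3 plan.py;python3 snap.py wrist:w16:180,330,190,260
```

```text
now machine [-131.2  -34.4   96.4] tilt 36.4 az -0.099 q [ 0.18 -0.04  2.35 -0.65  0.27 -0.7 ] F [-0.5  5.1  0.3]
{'ee_pos': [0.4341, 0.072, 0.0964], 'eef_rot': [3.1394, 0.6345, 3.039], 'force': [-0.5443, 5.1418, 0.265], 'moment': [0.7859, 0.2009, 0.5578], 'qpos': [0.1826, -0.0434, 2.35, -0.6541, 0.2741, -0.7032]} 12.8167 0.0005840171177989035
wrist scale 5.2
```

View pics/w16.png

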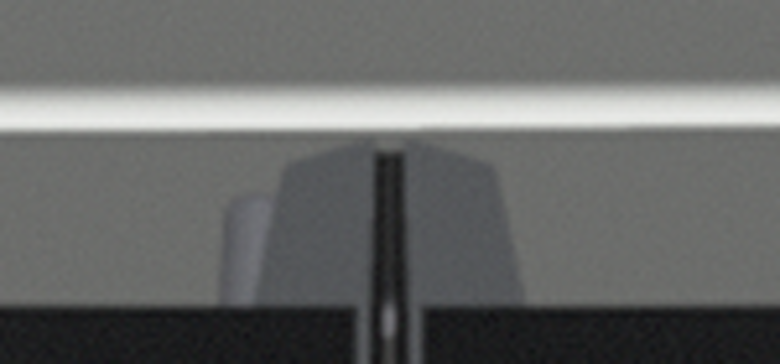

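jog_arm(moves=[[[-0.1,-1.2,0],[0,0,0],0],[[-0.2,-2.2,2],[0,0,0],0],[[-0.2,-2.2,4],[0,0,0],0],[[-0.2,-2.2,5],[0,0,0],0]])

```text
time_s: 13.2
ee_pos: [0.4334, 0.0697, 0.101]
eef_rot: [3.14, 0.633, 3.039]
force: [-1.4, 4.1, -3.4]
grip_width: 0.0005
```

jog_arm(moves=[[[0,0,1],[0,0,0],0],[[0,0,2],[0,0,0],0],[[0,0,3],[0,0,0],0]])

```text
time_s: 13.45
ee_pos: [0.4333, 0.0698, 0.1039]
eef_rot: [3.14, 0.633, 3.039]
force: [-2.0, 4.3, -3.5]
grip_width: 0.0004
```

jog_arm(moves=[[[0,0,1],[0,0,0],0],[[0,0,2],[0,0,0],0],[[0,0,3],[0,0,0],0]])

```text
time_s: 13.7
ee_pos: [0.4335, 0.0698, 0.1071]
eef_rot: [3.14, 0.633, 3.039]
force: [-3.6, 4.9, -4.5]
grip_width: 0.0006
```

```bash
python3 plan.py;python3 snap.py wrist:w17 scene:s17:200,340,190,310
```

```text
now machine [-131.6  -36.7  107.1] tilt 36.3 az -0.1 q [ 0.18 -0.07  2.34 -0.57  0.3  -0.8 ] F [-3.6  4.9 -4.5]
{'ee_pos': [0.4335, 0.0698, 0.1071], 'eef_rot': [3.14, 0.6334, 3.0391], 'force': [-3.583, 4.8627, -4.4922], 'moment': [0.8266, 1.0757, 0.4713], 'qpos': [0.1754, -0.0745, 2.3436, -0.5696, 0.3029, -0.7962]} 13.7 0.0005726242060724124
scene scale 4.833333333333333
```

View pics/w17.png

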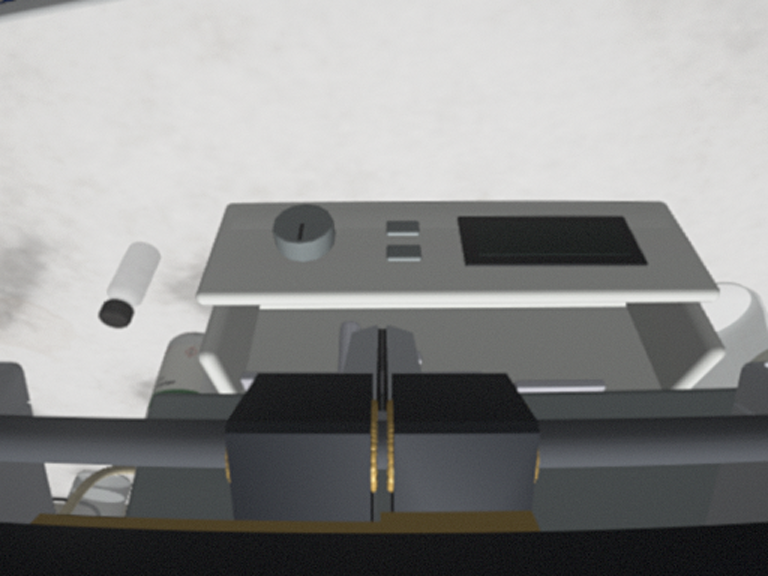

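View pics/s17.png

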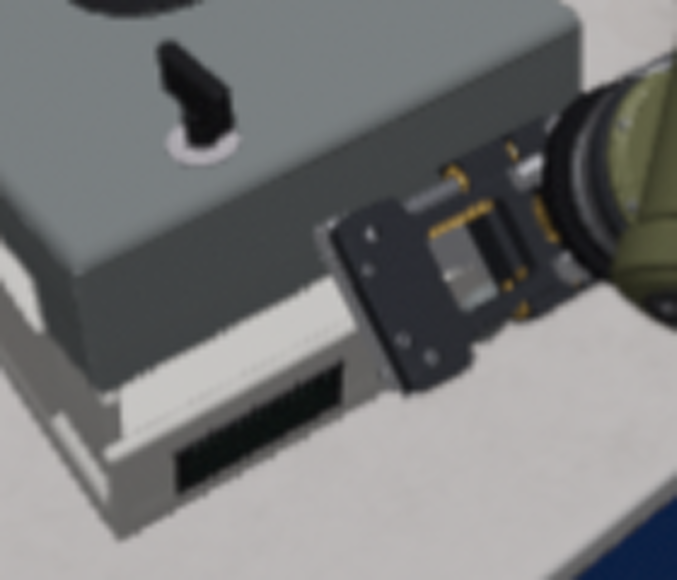

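jog_arm(moves=[[[0,0,1],[0,0,0],0],[[0,0,2],[0,0,0],0],[[0,0,3],[0,0,0],0]])

```text
time_s: 14.05
ee_pos: [0.4334, 0.0698, 0.11]
eef_rot: [3.14, 0.633, 3.039]
force: [-2.3, 3.7, -3.3]
grip_width: 0.0006
```

jog_arm(moves=[[[0,0,1],[0,0,0],0],[[0.2,0,2],[0,0,0],0],[[0.4,0,3],[0,0,0],0]])

```text
time_s: 14.3
ee_pos: [0.4336, 0.0697, 0.1128]
eef_rot: [3.14, 0.633, 3.039]
force: [-4.5, 4.8, -4.5]
grip_width: 0.0009
```

```bash
python3 plan.py;python3 snap.py wrist:w18:180,330,190,260 scene:s18:200,340,190,310
```

```text
now machine [-131.5  -36.8  112.8] tilt 36.2 az -0.1 q [ 0.18 -0.09  2.34 -0.54  0.32 -0.83] F [-4.5  4.8 -4.5]
{'ee_pos': [0.4336, 0.0697, 0.1128], 'eef_rot': [3.1403, 0.6326, 3.0391], 'force': [-4.4504, 4.7591, -4.5222], 'moment': [0.8783, 1.3029, 0.4356], 'qpos': [0.1751, -0.0887, 2.3379, -0.5359, 0.3204, -0.8316]} 14.3 0.0009092073313888628
wrist scale 5.2
scene scale 4.833333333333333
```

View pics/w18.png

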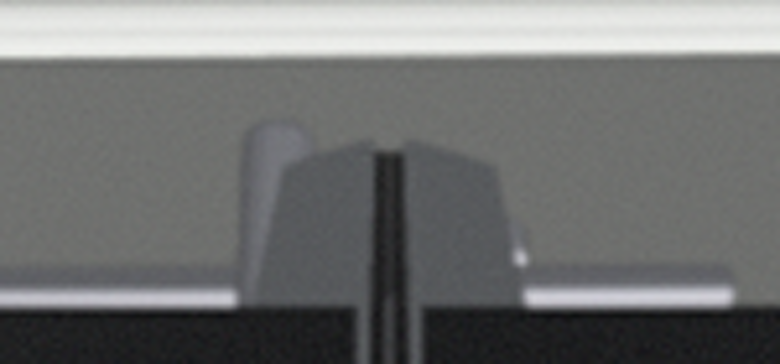

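View pics/s18.png

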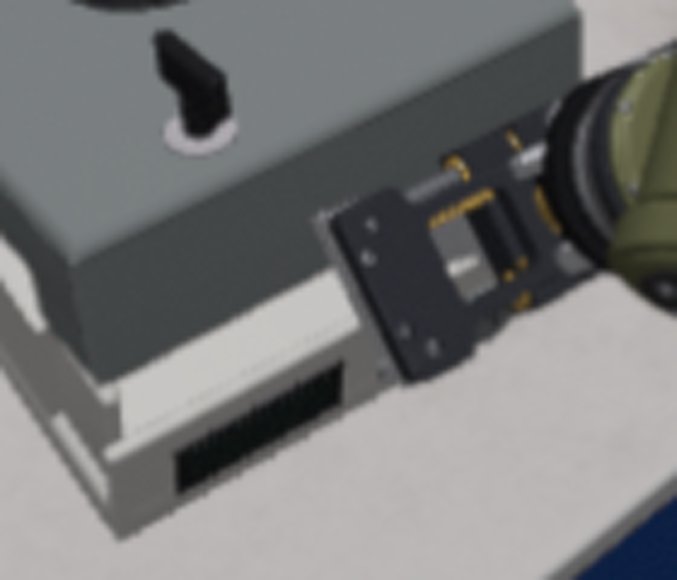

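jog_arm(moves=[[[0.1,0,1.5],[0,0,0],0],[[0.3,0,3],[0,0,0],0],[[0.5,0,4.5],[0,0,0],0],[[0.7,0,6],[0,0,0],0]])

```text
time_s: 14.73
ee_pos: [0.4341, 0.0697, 0.1186]
eef_rot: [3.14, 0.632, 3.039]
force: [-5.6, 5.0, -4.7]
grip_width: 0.0004
```

jog_arm(moves=[[[0.2,0,2],[0,0,0],0],[[0.5,0,4],[0,0,0],0],[[0.8,0,6],[0,0,0],0],[[1.1,0,8],[0,0,0],0]])

```text
time_s: 15.07
ee_pos: [0.435, 0.0696, 0.1265]
eef_rot: [3.141, 0.632, 3.039]
force: [-7.3, 3.5, -3.7]
grip_width: 0.0006
```

```bash
python3 plan.py;python3 snap.py wrist:w19:180,330,190,260 scene:s19:200,340,190,310
```

```text
now machine [-130.1  -36.8  126.5] tilt 36.2 az -0.101 q [ 0.17 -0.12  2.32 -0.47  0.36 -0.9 ] F [-7.3  3.5 -3.7]
{'ee_pos': [0.435, 0.0696, 0.1265], 'eef_rot': [3.1406, 0.6316, 3.039], 'force': [-7.3192, 3.5211, -3.6514], 'moment': [0.7149, 1.5832, 0.3429], 'qpos': [0.1741, -0.1182, 2.3214, -0.4707, 0.3614, -0.9012]} 15.0667 0.0006101457600342573
wrist scale 5.2
scene scale 4.833333333333333
```

View pics/w19.png

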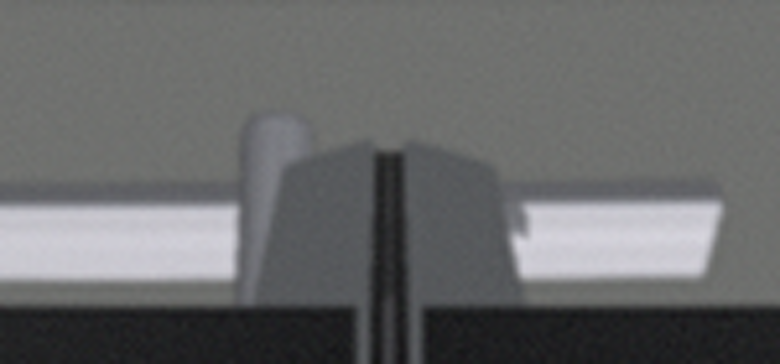

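View pics/s19.png

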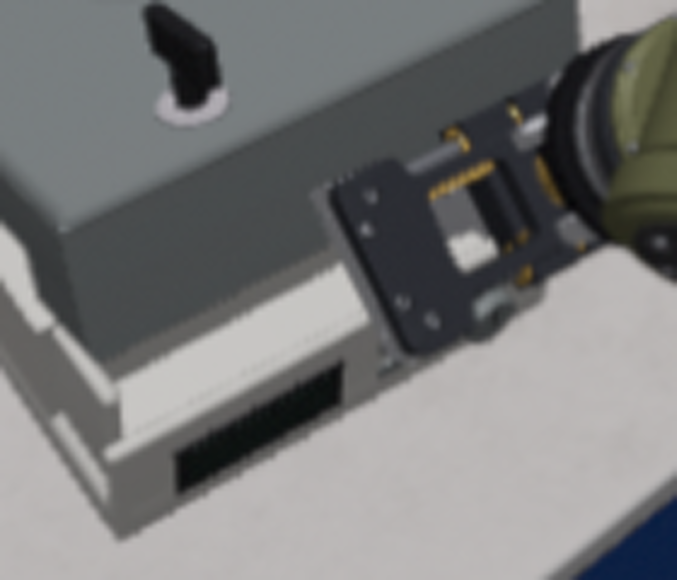

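jog_arm(moves=[[[0.5,0,5],[0,0,0],0],[[1,0,10],[0,0,0],0],[[1.8,0,15],[0,0,0],0],[[2.6,0,20],[0,0,0],0],[[3.4,0,24],[0,0,0],0]])

```text
time_s: 15.58
ee_pos: [0.4388, 0.0697, 0.151]
eef_rot: [3.14, 0.632, 3.039]
force: [-5.8, 3.2, -3.4]
grip_width: 0.0005
```

```bash
python3 plan.py;python3 snap.py wrist:w20 scene:s20
```

```text
now machine [-126.4  -36.3  151. ] tilt 36.2 az -0.1 q [ 0.17 -0.16  2.29 -0.39  0.43 -0.99] F [-5.8  3.2 -3.4]
{'ee_pos': [0.4388, 0.0697, 0.151], 'eef_rot': [3.1403, 0.6323, 3.0389], 'force': [-5.7928, 3.2025, -3.4395], 'moment': [0.6139, 1.2854, 0.2439], 'qpos': [0.172, -0.1625, 2.2882, -0.3909, 0.4304, -0.989]} 15.5833 0.0004992874644385274
```

View pics/w20.png

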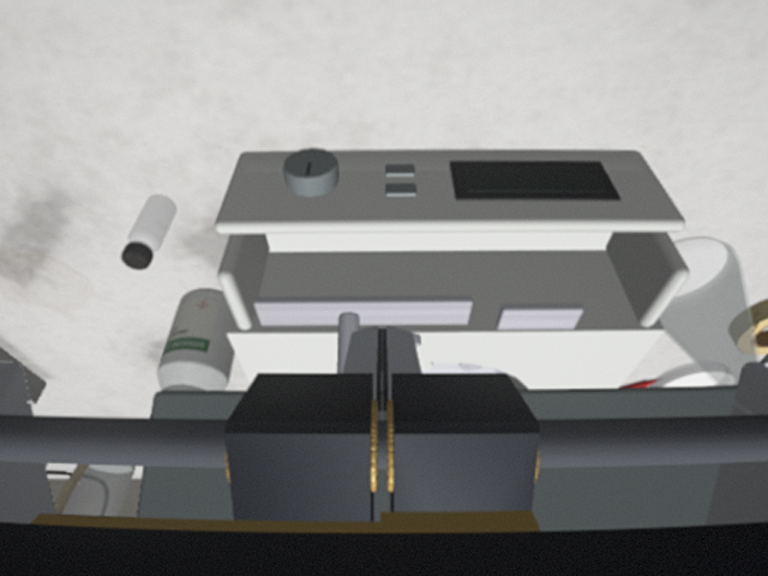

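View pics/s20.png

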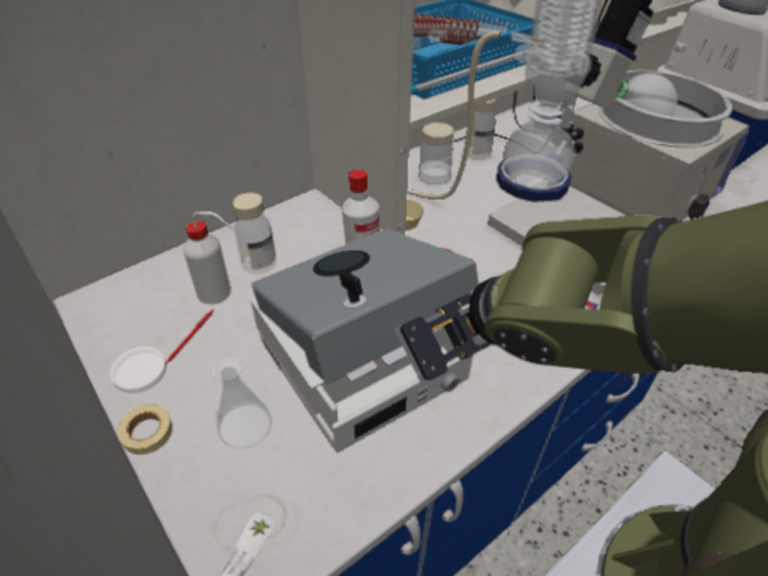

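jog_arm(moves=[[[0.3,3,-3],[0,0,0],0],[[1,12,-4],[0,0,0],0],[[1.8,20,-4],[0,0,0],0],[[2.8,30,-4],[0,0,0],0],[[2.8,30,-4],[0,0,0],0]])

```text
time_s: 16.1
ee_pos: [0.4424, 0.1005, 0.1474]
eef_rot: [3.14, 0.634, 3.04]
force: [-1.4, 0.5, -0.0]
grip_width: 0.0007
```

```bash
cat > path.py <<'E'
from plan import *
import plan
prev=None
for th in (.363,.45,.55,.65,.75,.85,.95,1.05,1.15,1.25):
    c,s=np.cos(th),np.sin(th); xm=108-245*c-32*s+6; zm=118+245*s-32*c-24
    print(round(th,2),(round(xm,1),round(zm,1)),end=' '); target(xm,-6,zm,36)
E
python3 path.py; python3 snap.py wrist:w21 scene:s21
```

```text
0.36 (np.float64(-126.4), np.float64(151.1)) q [ 0.27 -0.13  2.26 -0.48  0.46 -0.84] err 0.0 | shift [-0.8 -0.6  3.6] turn [-0.01  0.07  0.08] tgt [0.4416 0.0999 0.1511]
0.45 (np.float64(-120.5), np.float64(171.8)) q [ 0.26 -0.15  2.22 -0.43  0.51 -0.91] err 0.0 | shift [ 5.1 -1.2 24.3] turn [-0.01  0.07  0.08] tgt [0.4474 0.0993 0.1718]
0.55 (np.float64(-111.6), np.float64(194.8)) q [ 0.25 -0.17  2.18 -0.38  0.57 -0.97] err 0.0 | shift [13.9 -2.  47.3] turn [-0.01  0.07  0.08] tgt [0.4563 0.0985 0.1948]
0.65 (np.float64(-100.4), np.float64(216.8)) q [ 0.24 -0.18  2.12 -0.34  0.62 -1.02] err 0.0 | shift [25.1 -3.1 69.4] turn [-0.01  0.07  0.08] tgt [0.4675 0.0975 0.2168]
0.75 (np.float64(-87.1), np.float64(237.6)) q [ 0.22 -0.17  2.07 -0.3   0.66 -1.07] err 0.0 | shift [38.4 -4.3 90.1] turn [-0.01  0.07  0.08] tgt [0.4807 0.0962 0.2376]
0.85 (np.float64(-71.7), np.float64(256.9)) q [ 0.21 -0.15  2.01 -0.28  0.7  -1.11] err 0.0 | shift [ 53.6  -5.8 109.5] turn [-0.01  0.07  0.08] tgt [0.496  0.0948 0.2569]
0.95 (np.float64(-54.5), np.float64(274.7)) q [ 0.2  -0.13  1.95 -0.25  0.73 -1.14] err 0.0 | shift [ 70.7  -7.4 127.2] turn [-0.01  0.07  0.08] tgt [0.5131 0.0931 0.2747]
1.05 (np.float64(-35.7), np.float64(290.6)) q [ 0.18 -0.1   1.88 -0.23  0.76 -1.17] err 0.0 | shift [ 89.5  -9.1 143.2] turn [-0.01  0.07  0.08] tgt [0.5319 0.0914 0.2906]
1.15 (np.float64(-15.3), np.float64(304.6)) q [ 0.17 -0.06  1.82 -0.22  0.79 -1.2 ] err 0.0 | shift [109.8 -11.  157.1] turn [-0.01  0.07  0.08] tgt [0.5522 0.0895 0.3046]
1.25 (np.float64(6.4), np.float64(316.4)) q [ 0.16 -0.02  1.75 -0.2   0.81 -1.23] err 0.0 | shift [131.4 -13.1 169. ] turn [-0.01  0.07  0.08] tgt [0.5738 0.0874 0.3164]
{'ee_pos': [0.4424, 0.1005, 0.1474], 'eef_rot': [3.14, 0.6343, 3.0396], 'force': [-1.4077, 0.4561, -0.0478], 'moment': [0.1353, 0.272, 0.0753], 'qpos': [0.2705, -0.1187, 2.2625, -0.5162, 0.4487, -0.7933]} 16.1 0.0007149235039297255
```

View pics/w21.png

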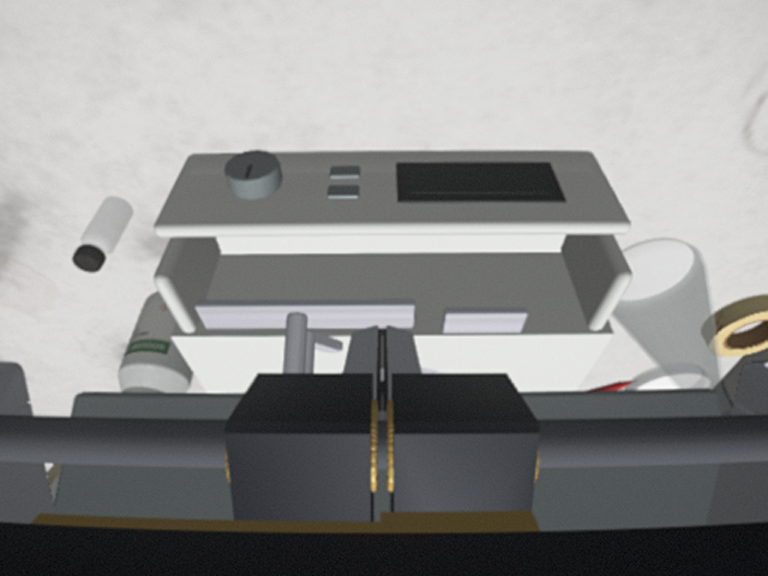

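View pics/s21.png

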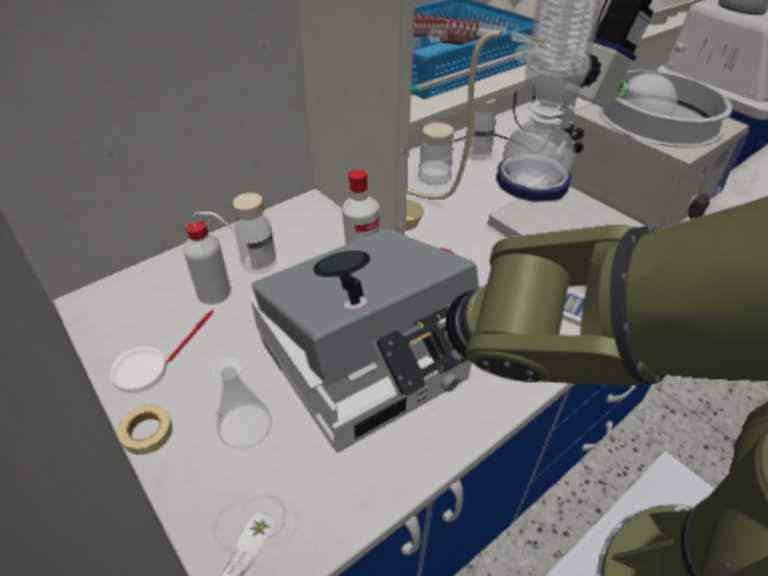

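jog_arm(moves=[[[1,0,8],[0,0,0],0],[[3,-0.5,16],[0,0,0],0],[[5,-1,24],[0,0,0],0],[[9,-1.5,36],[0,0,0],0],[[14,-2,47],[0,0,0],0]])

```text
time_s: 16.62
ee_pos: [0.4555, 0.0972, 0.1941]
eef_rot: [3.14, 0.632, 3.039]
force: [-10.6, 2.6, 0.6]
grip_width: 0.0005
```

jog_arm(moves=[[[5,-0.5,11],[0,0,0],0],[[11,-1,22],[0,0,0],0],[[17,-1.5,32],[0,0,0],0],[[24,-2,43],[0,0,0],0],[[24,-2,43],[0,0,0],0]])

```text
time_s: 17.03
ee_pos: [0.4812, 0.0952, 0.2391]
eef_rot: [3.139, 0.636, 3.038]
force: [-0.1, 0.5, -0.1]
grip_width: 0.001
```

```bash
python3 path.py|tail -6; python3 snap.py wrist:w22 scene:s22
```

```text
0.75 (np.float64(-87.1), np.float64(237.6)) q [ 0.22 -0.17  2.07 -0.3   0.66 -1.07] err 0.0 | shift [-0.5  1.  -1.6] turn [-0.01  0.1   0.09] tgt [0.4807 0.0962 0.2376]
0.85 (np.float64(-71.7), np.float64(256.9)) q [ 0.21 -0.15  2.01 -0.28  0.7  -1.11] err 0.0 | shift [14.8 -0.4 17.8] turn [-0.01  0.1   0.09] tgt [0.496  0.0948 0.2569]
0.95 (np.float64(-54.5), np.float64(274.7)) q [ 0.2  -0.13  1.95 -0.25  0.73 -1.14] err 0.0 | shift [31.9 -2.1 35.5] turn [-0.01  0.1   0.09] tgt [0.5131 0.0931 0.2747]
1.05 (np.float64(-35.7), np.float64(290.6)) q [ 0.18 -0.1   1.88 -0.23  0.76 -1.17] err 0.0 | shift [50.7 -3.8 51.5] turn [-0.01  0.1   0.09] tgt [0.5319 0.0914 0.2906]
1.15 (np.float64(-15.3), np.float64(304.6)) q [ 0.17 -0.06  1.82 -0.22  0.79 -1.2 ] err 0.0 | shift [71.  -5.7 65.4] turn [-0.01  0.1   0.09] tgt [0.5522 0.0895 0.3046]
1.25 (np.float64(6.4), np.float64(316.4)) q [ 0.16 -0.02  1.75 -0.2   0.81 -1.23] err 0.0 | shift [92.5 -7.8 77.3] turn [-0.01  0.1   0.09] tgt [0.5738 0.0874 0.3164]
{'ee_pos': [0.4812, 0.0952, 0.2391], 'eef_rot': [3.139, 0.6364, 3.038], 'force': [-0.0848, 0.5391, -0.1106], 'moment': [0.0596, 0.1007, -0.022], 'qpos': [0.2252, -0.1726, 2.07, -0.3152, 0.6574, -1.0506]} 17.0333 0.0010044293243629521
```

View pics/s22.png

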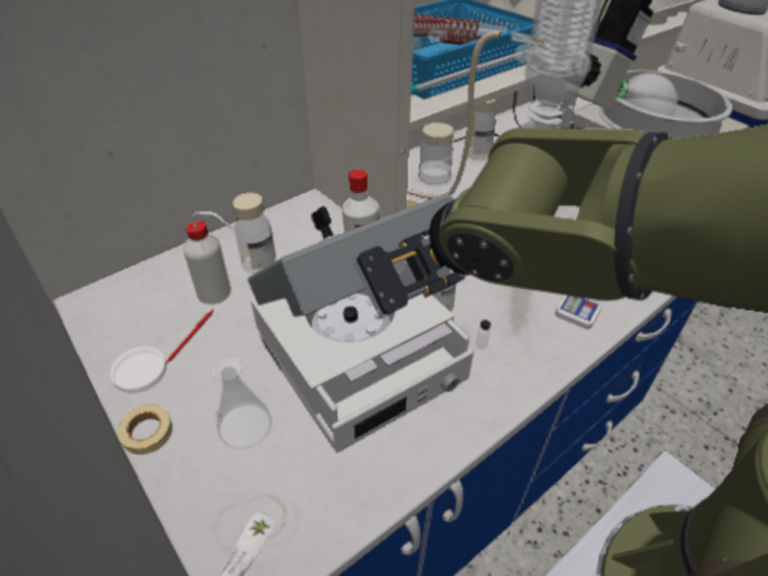

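View pics/w22.png

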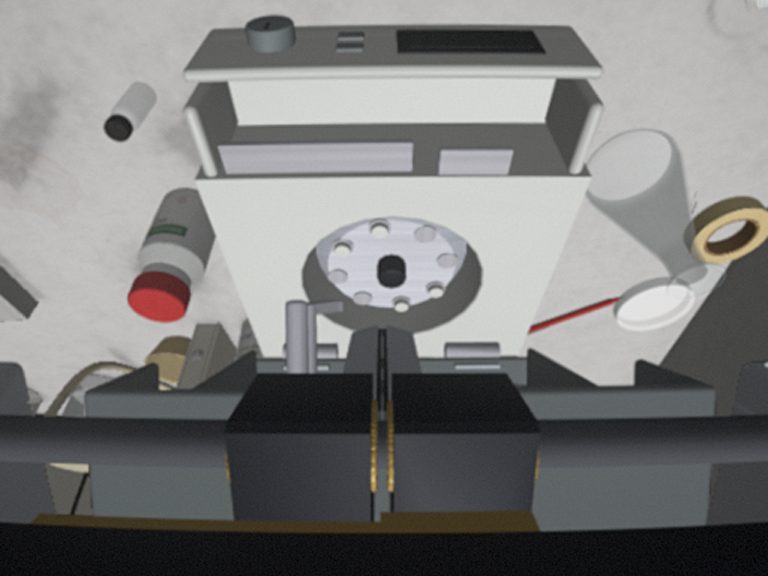

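jog_arm(moves=[[[7,0,9],[0,0,0],0],[[15,-0.5,18],[0,0,0],0],[[23,-1,27],[0,0,0],0],[[32,-2,35],[0,0,0],0],[[41,-3,43],[0,0,0],0]])

```text
time_s: 17.55
ee_pos: [0.5209, 0.0926, 0.2796]
eef_rot: [3.14, 0.633, 3.039]
force: [-4.6, 1.9, -0.6]
grip_width: 0.0004
```

jog_arm(moves=[[[9,-1,8],[0,0,0],0],[[19,-2,15],[0,0,0],0],[[29,-3,22],[0,0,0],0],[[40,-4,28],[0,0,0],0],[[40,-4,28],[0,0,0],0]])

```text
time_s: 17.97
ee_pos: [0.5621, 0.0885, 0.3083]
eef_rot: [3.14, 0.635, 3.039]
force: [0.3, -0.3, 0.3]
grip_width: 0.0005
```

```bash
python3 path.py|tail -2; python3 snap.py wrist:w23 scene:s23
```

```text
1.15 (np.float64(-15.3), np.float64(304.6)) q [ 0.17 -0.06  1.82 -0.22  0.79 -1.2 ] err 0.0 | shift [-9.9  0.9 -3.8] turn [-0.01  0.07  0.09] tgt [0.5522 0.0895 0.3046]
1.25 (np.float64(6.4), np.float64(316.4)) q [ 0.16 -0.02  1.75 -0.2   0.81 -1.23] err 0.0 | shift [11.7 -1.1  8.1] turn [-0.01  0.07  0.09] tgt [0.5738 0.0874 0.3164]
{'ee_pos': [0.5621, 0.0885, 0.3083], 'eef_rot': [3.1397, 0.6346, 3.0387], 'force': [0.2629, -0.2981, 0.3414], 'moment': [0.0525, 0.1236, -0.0125], 'qpos': [0.1659, -0.0454, 1.7924, -0.2209, 0.7893, -1.1957]} 17.9667 0.0005178557818821321
```

View pics/s23.png

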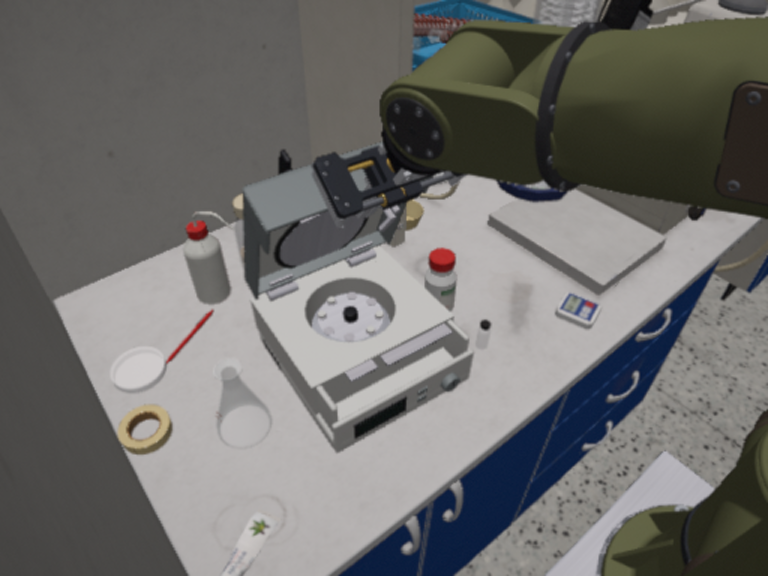

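jog_arm(moves=[[[5,-0.5,3],[0,0,0],0],[[10,-1,6],[0,0,0],0],[[14,-1,8],[0,0,0],0],[[14,-1,8],[0,0,0],0]])

```text
time_s: 18.4
ee_pos: [0.5758, 0.0877, 0.3164]
eef_rot: [3.14, 0.634, 3.039]
force: [-0.2, 0.8, -1.3]
grip_width: 0.0003
```

jog_arm(moves=[[[-8,1,-8],[0,0,0],0],[[-30,2,-20],[0,0,0],0],[[-60,3,-25],[0,0,0],0],[[-90,4,-25],[0,0,0],0],[[-120,5,-20],[0,0,0],0]])

```text
time_s: 18.82
ee_pos: [0.4539, 0.0927, 0.2953]
eef_rot: [3.14, 0.634, 3.039]
force: [-0.5, 0.0, 0.1]
grip_width: 0.0005
```

jog_arm(moves=[[[-20,0,5],[0,0,0],0],[[-40,0,10],[0,0,0],0],[[-40,0,10],[0,0,0],0],[[-40,0,10],[0,0,0],0],[[-40,0,10],[0,0,0],0]])

```text
time_s: 19.23
ee_pos: [0.4157, 0.093, 0.3066]
eef_rot: [3.139, 0.635, 3.039]
force: [-0.1, 0.2, 0.8]
grip_width: 0.0002
```

```bash
python3 snap.py top:t24 scene:s24
```

```text
{'ee_pos': [0.4157, 0.093, 0.3066], 'eef_rot': [3.1391, 0.6354, 3.039], 'force': [-0.0896, 0.1799, 0.8015], 'moment': [0.0636, 0.1601, -0.029], 'qpos': [0.2699, -0.3998, 2.0754, -0.2802, 0.883, -1.0856]} 19.2333 0.0002316529011819204
```

View pics/s24.png

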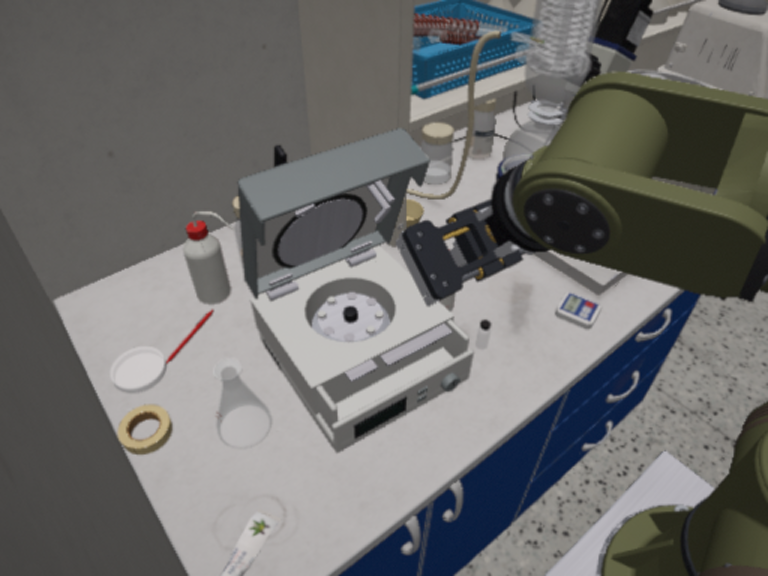

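View pics/t24.png

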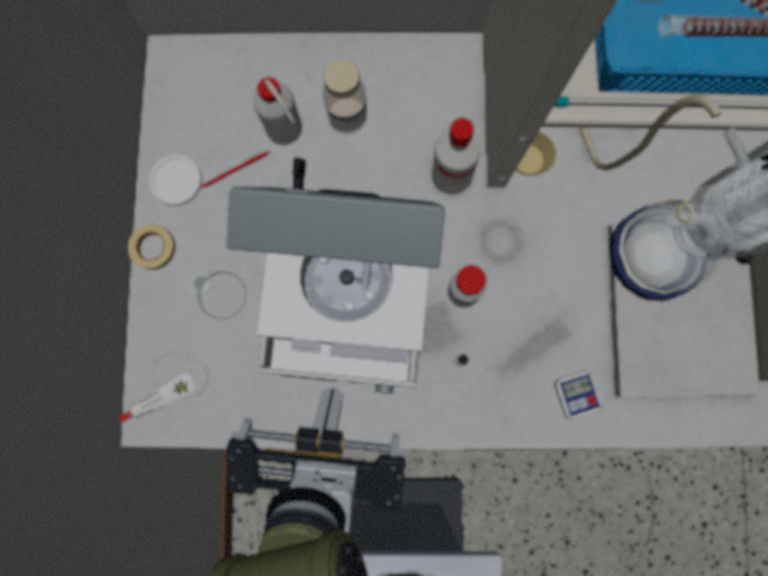

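The scene view shows the lid upright with the rotor exposed and the gripper clear. In the top view the lid band runs from v≈188 to 250 at its left end (u≈228), and flask, jar and vial are in their starting places. I'll estimate the lid angle from that band.

Run:
```python
from h import *
M=[.568,.094,-.094]
for th in (1.0,1.1,1.2,1.25,1.3,1.38):
    print(th,[ (proj(CAM[c],m2w(lid(p,th),M))[0]*1.5).round(0) for c in('top','scene') for p in ((-140,126,86),(-140,126,157),(-140,-126,86),(-140,-126,157))])
```

```text
1.0 [array([225., 299.]), array([224., 244.]), array([433., 319.]), array([440., 264.]), array([285., 267.]), array([259., 214.]), array([456., 199.]), array([431., 154.])]
1.1 [array([224., 280.]), array([225., 222.]), array([435., 301.]), array([442., 243.]), array([276., 247.]), array([250., 198.]), array([448., 182.]), array([421., 141.])]
1.2 [array([224., 261.]), array([226., 201.]), array([437., 281.]), array([444., 221.]), array([267., 229.]), array([241., 184.]), array([439., 167.]), array([411., 130.])]
1.25 [array([224., 251.]), array([227., 190.]), array([439., 271.]), array([445., 210.]), array([262., 220.]), array([237., 178.]), array([434., 160.]), array([406., 125.])]
1.3 [array([224., 240.]), array([228., 179.]), array([440., 261.]), array([446., 199.]), array([258., 212.]), array([233., 173.]), array([429., 153.]), array([400., 121.])]
1.38 [array([225., 223.]), array([230., 162.]), array([442., 244.]), array([448., 182.]), array([250., 199.]), array([227., 165.]), array([421., 142.]), array([392., 114.])]
```

The lid is at about 1.26 rad, so I'm handing in.

Run:
```python
from station import ctrl
print(ctrl.hand_in()); o=ctrl.get_obs(); print(o['time_s'],o['force'])
```

```text
the job is handed in; nothing more can be done
None
the job is handed in; nothing more can be done
```

The centrifuge is open: the lid stands at about 1.26 rad by the last pictures (1.1 needed) and the rotor is exposed. I handed in at about 19.3 s; hand-in reports no verdict.

**What I did**
1. I turned the T-handle anticlockwise to its stop with the lid still down.
2. I raised the lid by the handle to about 0.18 rad, in the catch range. That is just short of loading the hook, so the catch was never pulled hard.
3. I reached under the lip with closed fingers slanted about 36° and met the peg at about y = -41 mm. I pushed it about 11–12 mm to the right, short of its stop, and lifted the lid past the hook.
4. I moved off the peg, swung the lid wide open by its lip and backed away.

**Checks**
- **Catch load:** the force readings at the ends of the moves reached about 5 N sideways on the peg and about 4.7 N downward on the tool during the lift, well under 20 N. Forces between readings were not seen.
- **End state:** the tool force was near zero with the gripper clear of the machine, and the flask, vial and jar stand where they started.

**Problems and disagreements**
- **Handle grip:** my first grip caught the handle's neck instead of the wing (13 mm opening), so I opened, rose 8 mm and gripped again.
- **Turning force:** while turning the handle, an off-centre grip raised the tool force to about 26 N until I re-centred.
- **Tool tilt:** a 50° tilt ran into joint limits, so I used 36°.
- **Machine position:** my estimates of the machine's x position from different views disagreed by 5–8 mm, so I found the peg and lip by touch.

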